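# Walk the heavy power supply home into its docking bay

## Robot

A 7-joint arm with a two-finger parallel gripper is mounted at the origin on the work surface. World frame = base frame: x ahead of the robot, y to its left, z up, the work surface at z = 0. Lengths are in m, angles in degrees, forces in N, time in s.
With the tool pointing down it reaches from about 0.4 to 0.75 m from the base axis. Payload 19.5 kg.
Tool frame: the origin (TCP) lies between the finger pads; the fingertips stand 17 mm ahead of it and the grasp point (between the pads) lies 2 mm behind it; z points along the fingers, x is the direction in which the jaws open and shut, and the axes are right-handed (so a half turn about z gives the same grasp; the last joint's range is limited). The gripper opens to 85 mm and grips with 20 to 120 N. Pads are 22 mm wide; open, the fingers measure 114 mm over their backs; the gripper's body (76 mm by 85 mm) begins 54 mm behind the grasp point. The pads swing forward as they close: fully open they stand 13 mm farther back than shut.
Start: joints at [-72.462, 40.479, -1.581, 85.061, 1.261, 54.483, -4.326], TCP at [0.196, 0.541, 0.248] pointing down, gripper open.
Joint ranges: [-155.06, 155.06], [-18.47, 123.98], [-90, 86.84], [0, 140.48], [-83.41, 263.41], [0, 116], [-161.91, 161.91]. Speed limits (degrees/s): [108.29, 108.29, 147.25, 147.25, 172.46, 172.46, 172.46].

## Interface

Orientations are given as a 3x3 rotation matrix whose columns are the frame's x, y, z axes.
In Python, from cell import observe, snapshot, get_calibration, finish_job gives the robot as it stands.
- The arm moves only by the tool send_rows, never from a script. Its arguments are lists of equal length, an entry for each row: "jaw": the closure in counts, from 0 (fully open) to 255 (shut); "translation": the shift along the tool's x, y, z in cm, a list of three; "rotation": the turn, a rotation vector about the tool's x, y, z in rad, a list of three. A call has 1 to 8 rows; each row shifts and turns the commanded pose from where the row before left it, along the tool's axes as they then stand; what a row does not reach is not made up. A row lasts 1/12 s, in which the tool goes at most 41.7 mm and 7.16 degrees, less where a joint would pass 70% of its speed; a pose out of reach is approached as far as the arm can. A call is refused whole if a number of a shift passes 4.17 or a number of a turn 0.125, either way. A call with a gripper value outside its range is refused whole. The fingers move at their own pace and stop on an object; the grip force is fixed at half the most. Time passes only in rows, so rows that do not move let the fingers close. It gives the time, the measured TCP pose, the force and the opening at its end, in the units of the state.
- observe(): the state, without advancing time (a new reading comes with each control period).
- snapshot(name): name is "side" or "top"; returns the picture (384x512x3 uint8, red, green, blue); there is no depth.
- get_calibration(name): a dict with "K" (3x3 intrinsics, pixels), "world_to_cam" (4x4, takes a point from world to camera coordinates). Camera axes: x right, y up, looking along -z (the intrinsics and any distortion apply to the point x, -y, -z); pixel columns grow to the right and rows downward; lengths in m; the calibration is good to about 2 mm. A picture is of the moment at which its call begins. get_calibration takes no time and is no camera call.
- finish_job(): hands the job in, once; it reports no verdict.
The state is a dict: "time": time; "joints": joint angles; "dq": joint speeds; "effort": joint torques, N m; "tcp_pos": TCP position; "tcp_rot": TCP orientation; "wrist_force": force on the tool from outside, world axes, zero at the start; "ft_torque": the same for the moment, N m; "opening": finger opening in m.
Only numpy, scipy, OpenCV 4.12 (cv2) and the standard library are available. Lean on these libraries where they do the work, as an engineer would, in place of code of your own. Each camera call takes 0.05 s, during which the arm holds its last target.

## Task

The heavy instrument power supply stands askew in front of its docking bay, too wide to grip and with bendable cooling fins on the middle of its back. Walk it forward, flat on the bench, by pushing in turn on the bare left and right corners of its back (never on the fins), in between the guides and under the cross rail, until its front is fully home and flush against the bay's stop. Bring it up to the stop gently, without ramming it, and leave the things around it where they are.

Things in the scene. Friction and masses are not known exactly. Their poses are not given: they have to be found in the camera images.
- supply: power-supply module: a grey flat-bottomed metal box, 120 (x) x 180 (y) x 72 mm tall (75 with its top plate), 1.3 to 2 kg, flat on the bench, sliding with a friction of several N up to about 20 N. Origin: centre of its underside. x points forward, towards the bay; its back, with the fins, is the face at x = -60 mm, away from the bay
- fins: the bank of thin aluminium cooling fins on the middle of the supply's back: 88 mm wide (y -44 to +44 mm), from 11 to 63 mm above the bench, standing out 18 mm from the back. Easily bent: must not be pushed or pulled. Origin: on the back face, at bench level, in the middle; axes as the supply's
- corner_left (a point): centre of the bare left corner strip of the supply's back (its +y side), on the back face, 36 mm above the bench, 70 mm left of the middle; the strip is flat, 46 mm wide and 72 mm tall
- corner_right (a point): the same on the right (its -y side), 70 mm right of the middle
- bay: docking bay, fixed to the bench. Origin: on the bench, middle of the stop's face; x points into the bay (roughly to the robot's left), y towards its left guide. The supply is home, square to the bay, with its front face at bay x = 0 and its back at bay x = -120 mm. Pushing on one corner alone turns the supply and can wedge it between the guides; pushing the other corner frees it
- guide_left (a point): end of the straight part of the left dark steel guide, on its inner face, at bench level: bay x = -62, y = +94.5 mm (4.5 mm of play on each side of the supply). Guides are 45 mm tall, straight from here to the stop; away from the stop they flare outwards to bay x about -100 mm, where the mouth is about 225 mm wide
- guide_right (a point): the same on the right guide, bay x = -62, y = -94.5 mm
- bay_stop: the stop: a steel bar 20 mm thick, 233 mm wide and 45 mm tall across the far end of the bay, rigid. Origin and axes as the bay's
- rail_near_edge (a point): middle of the lower edge, on the mouth side, of the aluminium cross rail over the bay, 135 mm above the bench; rail 400 mm long, bay x -140 to -105 mm, clamps on it up to 195 mm; 20 mm square posts at bay y +-185 mm. It overhangs the home supply's back by 20 mm, so an upright tool cannot follow there; one leaning back, away from the bay, by 20 to 45 degrees can
- reagent: bystander, to be left alone: closed glass reagent bottle with a blue cap, 66 mm across, 150 mm tall. Origin: centre of its underside
- jar: bystander, to be left alone: small amber jar, 44 mm across, 50 mm tall. Origin: centre of its underside
- vial_rack: bystander, to be left alone: blue flat vial rack, 70 x 120 x 28 mm. Origin: centre of its underside, x along its short side
- mouse: bystander, to be left alone: black computer mouse, 105 x 58 x 26 mm. Origin: centre of its underside, x along its length
- torque_driver: bystander, to be left alone: slim bar-shaped driver, 145 mm long, 14 mm thick. Origin: centre of its underside, x along its length
- wash_can: bystander, to be left alone: small aluminium can, 48 mm across, 55 mm tall. Origin: centre of its underside
- spanner: bystander, to be left alone: open-ended spanner, 130 mm long. Origin: centre of its underside, x along its length

How it is judged (in metres and radians):
On the way, in this order (a step that is already met when the one before it is completed fails the run):
1. the supply's front is between the guides, about square to the bay: both back corners within 60 mm of home, less than 0.2 rad askew (x of each of corner_left, corner_right in the frame of bay above -0.18 m and y of supply in the frame of bay between -0.02 and 0.02 m and angle between the x axis of supply and the x axis of bay, either way round below 0.2 rad), for 0.1 s.
2. the supply is home against the stop, both back corners within 3.5 mm (x of each of corner_left, corner_right in the frame of bay above -0.1235 m and y of supply in the frame of bay between -0.008 and 0.008 m and angle between supply's own z axis and vertical below 0.03 rad and height (world z) of supply below 0.005 m), for 0.2 s.
At the end, for the whole second after the job is handed in: the supply lies flat on the bench between the guides, within 8 mm of the bay's middle, both corners of its back within 3.5 mm of home (front flush on the stop), and at rest (all of step 2 and linear speed of supply below 0.01 m/s and angular speed of supply below 0.05 rad/s); the robot touches nothing.
It fails at once if the fins are pushed with more than 4 N (contact force between fins and anything else above 4 N).
It fails at once if the supply is rammed into the stop with more than 50 N (contact force between supply and bay_stop above 50 N).
It fails at once if the supply is tipped by more than 10 degrees or lifted (angle between supply's own z axis and vertical above 0.175 rad or height (world z) of supply above 0.02 m).
It fails at once if a bystander is moved by more than 30 mm or tipped over (distance of any of reagent, jar, vial_rack, mouse, torque_driver, wash_can, spanner from where it was at the start of the episode above 0.03 m or angle between any of reagent, jar, vial_rack, mouse, torque_driver, wash_can, spanner's own z axis and vertical above 0.5 rad).
It also fails if it takes over 72 s, if anything falls off the work surface, if the arm or the gripper's body presses on something with over 40 N, if the wrist force passes 120 N, or if a joint passes its speed limit or range.

## Working session

There is one attempt and no reset: what is moved stays moved. The work goes in short steps, Python scripts to look and compute and a tool call to move; the robot and the scene stay as the last step left them, time stands still between calls to the robot, and variables do not carry over. Pictures are saved under pics/ and viewed, and the job is handed in when it is done.

Besides the shell and the picture viewer there is one more tool, called after "Request:" as name(argument=value, ...), one argument or row to a line, values as JSON. send_rows: Moves the arm, as the interface text tells. Its arguments: {"type":"object","properties":{"jaw":{"type":"array","items":{"type":"number"}},"translation":{"type":"array","items":{"type":"array","items":{"type":"number"}}},"rotation":{"type":"array","items":{"type":"array","items":{"type":"number"}}}},"required":["jaw","translation","rotation"]}

```bash
ls -la; mkdir -p pics
python3 - <<'E'
from cell import *
import cv2,json
s=observe()
for k,v in s.items(): print(k,v)
for n in("side","top"):
    im=snapshot(n); cv2.imwrite(f"pics/{n}0.png",im[:,:,::-1]); c=get_calibration(n); print(n,c)
E
```

```text
total 12
drwxr-xr-x  3 agent agent 4096 Dec  6 04:05 .
drwxr-xr-x 23 root  root  4096 Dec  6 04:05 ..
drwxr-xr-x  2 agent agent 4096 Dec  6 04:05 pics
time 0.0
joints [-72.46183765  40.51210004  -1.5830237   85.08394561   1.26035801
  54.4818242   -4.32503317]
dq [ 0.02267395  0.01211078  0.00785158  0.04463452 -0.02404065 -0.08691796
 -0.05832917]
effort [ 3.12491579e-05 -8.83216524e+01  1.23452637e+00 -2.36160421e+01
  1.68550992e-02  6.59553058e-03 -1.68799374e-05]
tcp_pos [0.19588921 0.54034888 0.2478475 ]
tcp_rot [[ 3.40808664e-01  9.40132618e-01 -3.38068563e-04]
 [ 9.40132085e-01 -3.40808831e-01 -1.00131195e-03]
 [-1.05658278e-03  2.34266854e-05 -9.99999442e-01]]
wrist_force [-0.75599749  0.40796943 -0.96088828]
ft_torque [-0.03215823  0.06127743 -0.01277208]
opening 0.08550944191471944
side {'K': array([[374.39277471,   0.        , 259.34179463],
       [  0.        , 374.39277471, 193.43855961],
       [  0.        ,   0.        ,   1.        ]]), 'world_to_cam': array([[-0.89591714, -0.44398103,  0.01460567,  0.55586144],
       [ 0.24631893, -0.4691523 ,  0.84807022, -0.19688866],
       [-0.3696748 ,  0.7633983 ,  0.52968252, -0.68587171],
       [ 0.        ,  0.        ,  0.        ,  1.        ]])}
top {'K': array([[474.66949837,   0.        , 247.76145809],
       [  0.        , 474.66949837, 193.7739218 ],
       [  0.        ,   0.        ,   1.        ]]), 'world_to_cam': array([[-0.00982539, -0.99989925, -0.01024413,  0.07724002],
       [ 0.99949735, -0.01012921,  0.03004071, -0.58110984],
       [-0.03014145, -0.00994382,  0.99949618, -1.17630366],
       [ 0.        ,  0.        ,  0.        ,  1.        ]])}
```

View pics/side0.png

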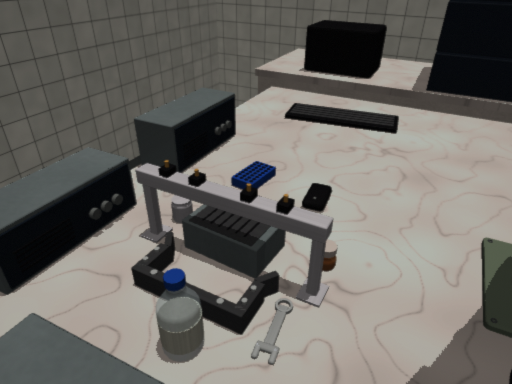

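View pics/top0.png

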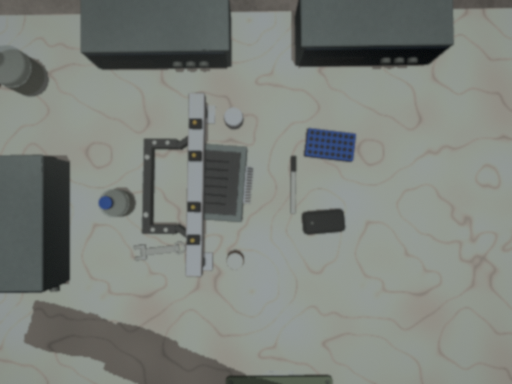

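Side view: the supply at about (235,235), mostly behind the rail; spanner at (275,330), bottle at (180,320). Top view: bay on the left (stop at column 148, rail at column 196), supply at (224,183) with fins at column 249. I'll zoom in.

Run:
```python
import cv2
t=cv2.imread("pics/top0.png")
c=t[85:285,95:365]; c=cv2.convertScaleAbs(c,alpha=1.6,beta=15)
cv2.imwrite("pics/top0z.png",cv2.resize(c[:, :200],None,fx=4,fy=3,interpolation=cv2.INTER_CUBIC) if 0 else cv2.resize(c[:,30:180],None,fx=4,fy=4,interpolation=cv2.INTER_CUBIC)[:600])
s=cv2.imread("pics/side0.png")
c=s[150:350,130:330]; c=cv2.convertScaleAbs(c,alpha=1.8,beta=15)
cv2.imwrite("pics/side0z.png",cv2.resize(c,None,fx=3,fy=3,interpolation=cv2.INTER_CUBIC))
```

```text
(no output)
```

View pics/top0z.png

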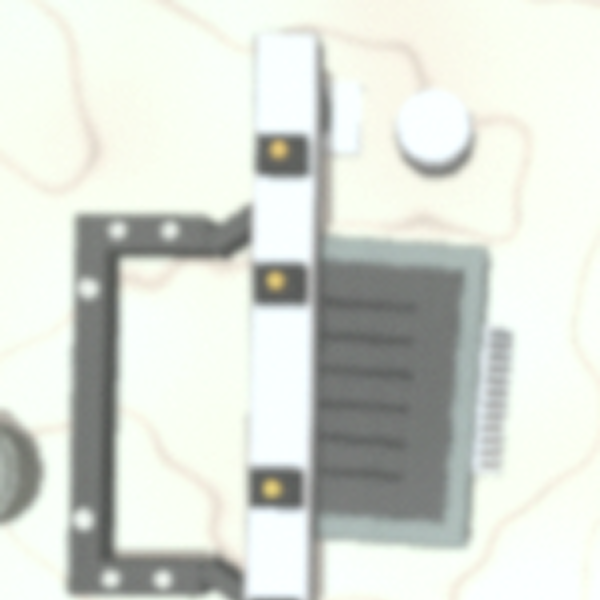

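View pics/side0z.png

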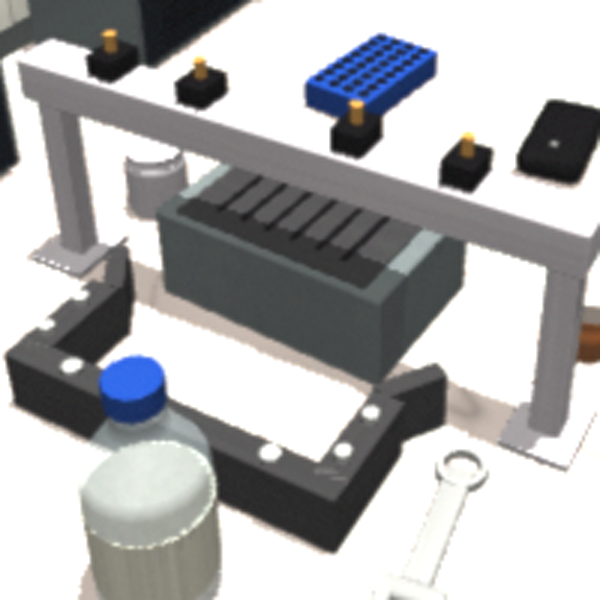

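```bash
cat > h.py <<'E'
import numpy as np, cv2
from cell import *
def ray(name,px,z):
    c=get_calibration(name);K=c["K"];T=c["world_to_cam"]
    px=np.atleast_2d(np.array(px,float))
    d=np.c_[(px[:,0]-K[0,2])/K[0,0],-(px[:,1]-K[1,2])/K[1,1],-np.ones(len(px))]
    R=T[:3,:3];o=-R.T@T[:3,3];w=d@R
    s=(z-o[2])/w[:,2]
    return o+w*s[:,None]
def proj(name,p):
    c=get_calibration(name);K=c["K"];T=c["world_to_cam"]
    q=np.atleast_2d(p)@T[:3,:3].T+T[:3,3]
    return np.c_[K[0,0]*q[:,0]/-q[:,2]+K[0,2],K[1,1]*-q[:,1]/-q[:,2]+K[1,2]]
def subedge(g,p0,dirn,n=8):
    "strongest gradient (sub-pixel) along dirn about p0"
    t=np.arange(-n,n+.01,.25);d=np.array(dirn,float)
    P=np.array(p0)+t[:,None]*d
    v=cv2.remap(g,P[:,0].astype(np.float32)[None],P[:,1].astype(np.float32)[None],cv2.INTER_LINEAR)[0].astype(float)
    v=cv2.GaussianBlur(v[None],(9,1),1.5)[0]
    gr=np.gradient(v);i=np.argmax(abs(gr[3:-3]))+3
    w=abs(gr[max(0,i-3):i+4]);return P[max(0,i-3):i+4].T@w/w.sum(),gr[i]
E
python3 - <<'E'
from h import *
g=cv2.cvtColor(cv2.imread("pics/top0.png"),cv2.COLOR_BGR2GRAY)
Z=lambda c,r:(125+c/4-.375,85+r/4-.375)
def line(a,b,dirn,z,n=5,k=12,lab=""):
    A=np.array(a);B=np.array(b);pts=[];
    for t in np.linspace(.1,.9,k):
        p,gr=subedge(g,A+t*(B-A),dirn,n);pts.append(p)
    w=ray("top",pts,z)[:,:2]
    vx,vy,x0,y0=cv2.fitLine(w.astype(np.float32),cv2.DIST_HUBER,0,.001,.001).ravel()
    if abs(vx)>abs(vy): sgn=np.sign(vx)
    else: sgn=np.sign(vy)
    d=np.array([vx,vy])*sgn;nrm=np.array([-d[1],d[0]])
    res=(w-[x0,y0])@nrm
    print(lab,"dir",d,"pt",x0,y0,"ang",np.degrees(np.arctan2(d[1],d[0])),"res mm",np.round(res*1e3,1))
    return d,np.array([x0,y0])
line(Z(77,225),Z(68,585),(1,0),.045,lab="stop outer")
line(Z(85,215),Z(200,215),(0,1),.045,lab="guide R outer")
line(Z(80,593),Z(200,595),(0,1),.045,lab="guide L outer")
line(Z(489,250),Z(468,545),(1,0),.072,n=4,lab="supply back")
line(Z(330,238),Z(485,248),(0,1),.072,n=4,lab="supply R side")
line(Z(330,538),Z(465,546),(0,1),.072,n=4,lab="supply L side")
line(Z(318,40),Z(312,590),(1,0),.135,n=4,k=20,lab="rail right edge, lower/upper")
line(Z(254,40),Z(245,590),(1,0),.16,n=4,k=20,lab="rail left edge")
E
```

```text
stop outer dir [ 0.9997331  -0.02310386] pt 0.604236 0.3266899 ang -1.3238711 res mm [-0.   1.3 -0.5 -1.   0.2  0.3 -0.1 -0.  -0.5 -0.5  0.9  0.2]
guide R outer dir [0.02452767 0.9996992 ] pt 0.7187828 0.28742605 ang 88.59452 res mm [-0.   0.5 -0.7 -0.8  0.3  0.7  0.7  0.1 -0.6 -1.2 -0.1  0.4]
guide L outer dir [0.01374972 0.99990547] pt 0.48674324 0.285872 ang 89.212166 res mm [-0.1 -0.   0.2  0.1  0.1 -0.3 -0.3 -0.2  0.5 -0.  -0.1  0. ]
supply back dir [ 0.99584967 -0.09101322] pt 0.59306467 0.07936933 ang -5.221899 res mm [ 0.5 -0.2 -0.3 -4.5  1.4  1.1  1.6  1.   1.3 -0.1 -0.8 -1.5]
supply R side dir [0.0866645 0.9962376] pt 0.69727 0.1248142 ang 85.02825 res mm [ 0.2  0.  -0.6  0.4 -0.1  0.4 -0.3 -0.4  0.   0.   0.  -0.6]
supply L side dir [0.08218089 0.99661744] pt 0.51671934 0.1287289 ang 85.286064 res mm [-0.  -0.7  0.4  0.4  0.2 -0.4 -0.4  0.1  0.6  0.5 -0.1 -0.3]
rail right edge, lower/upper dir [ 0.9997199 -0.0236668] pt 0.65249455 0.17004037 ang -1.356134 res mm [-0.  -7.8  5.   4.8  0.3  0.7  0.6  0.   4.5 -1.2 -0.2 -0.3 -0.4 -0.4
 -0.5 -0.  -0.7  4.8 -0.2  0.7]
rail left edge dir [ 0.999786   -0.02068573] pt 0.66935486 0.20036079 ang -1.1852893 res mm [ 2.8 -3.2 -0.6 -0.5 -3.1  0.6  1.2  8.3  0.1  0.2  3.9  3.  -2.  -2.4
 -0.9 -0.9  3.   0.4  3.2 -1.2]
```

The bay origin comes out at about (0.603, 0.307), with its x axis heading 88.7°. The supply's back middle is at about (0.603, 0.0785), yawed −3.5° from the bay and about 9 mm towards the right guide. I'll go round to the back with the jaws shut.

Request:
send_rows(
  jaw=[255,255,255,255,255,255,255,255],
  translation=[
    [0,0,-2],
    [0,0,-2],
    [0,0,-2],
    [-3,1.6,0],
    [-3,1.6,0],
    [-3,1.6,0],
    [-3,1.6,0],
    [-3,1.6,0],
  ],
  rotation=[
    [0,0,-0.108],
    [0,0,-0.108],
    [0,0,-0.108],
    [0,0,0],
    [0,0,0],
    [0,0,0],
    [0,0,0],
    [0,0,0],
  ],
)

```text
time: 0.77
tcp_pos: [0.2727, 0.3871, 0.3082]
tcp_rot: [[0.024, 1.0, -0.0], [1.0, -0.024, -0.0], [-0.0, -0.0, -1.0]]
wrist_force: [1.4, 0.5, -0.5]
opening: 0.0004
```

Request:
send_rows(
  jaw=[255,255,255,255,255,255,255,255],
  translation=[
    [-3,2,0],
    [-3,2,0],
    [-3,2,0],
    [-3,2,0],
    [-3,2,0],
    [-3,2,0],
    [-3,2,0],
    [-3,2,0],
  ],
  rotation=[
    [0,0,0],
    [0,0,0],
    [0,0,0],
    [0,0,0],
    [0,0,0],
    [0,0,0],
    [0,0,0],
    [0,0,0],
  ],
)

```text
time: 1.43
tcp_pos: [0.4272, 0.1432, 0.3083]
tcp_rot: [[0.024, 1.0, -0.0], [1.0, -0.024, -0.0], [-0.0, -0.0, -1.0]]
wrist_force: [0.6, 0.5, 0.4]
opening: 0.0003
```

Request:
send_rows(
  jaw=[255,255,255,255,255,255,255,255],
  translation=[
    [-3,2,0],
    [-3,2,0],
    [-3,2,0],
    [-3,2,0],
    [-3,2,0],
    [-3,2,0],
    [-3,2,0],
    [-3,2,0],
  ],
  rotation=[
    [0,0,0],
    [0,0,0],
    [0,0,0],
    [0,0,0],
    [0,0,0],
    [0,0,0],
    [0,0,0],
    [0,0,0],
  ],
)

```text
time: 2.1
tcp_pos: [0.5813, -0.1006, 0.3082]
tcp_rot: [[0.024, 1.0, -0.0], [1.0, -0.024, 0.0], [0.0, -0.0, -1.0]]
wrist_force: [-0.0, -0.1, -0.1]
opening: -0.0002
```

Request:
send_rows(
  jaw=[255,255,255,255,255,255,255,255],
  translation=[
    [0,0,0],
    [0,0,0],
    [0,0,0],
    [0,0,0],
    [0,0,0],
    [0,0,0],
    [0,0,0],
    [0,0,0],
  ],
  rotation=[
    [0,0.11,0],
    [0,0.11,0],
    [0,0.11,0],
    [0,0.11,0],
    [0,0.11,0],
    [0,0.11,0],
    [0,0.11,0],
    [0,0,0],
  ],
)

```text
time: 2.77
tcp_pos: [0.5801, -0.102, 0.3054]
tcp_rot: [[0.024, 1.0, 0.017], [0.713, -0.029, 0.7], [0.701, -0.005, -0.714]]
wrist_force: [-1.0, -1.2, -1.3]
opening: 0.0
```

Request:
send_rows(
  jaw=[255,255,255,255,255,255],
  translation=[
    [-1.3,1.1,3.4],
    [-1.3,1.1,3.4],
    [-1.3,1.1,3.4],
    [-1.3,1.1,3.4],
    [-1.3,1.1,3.4],
    [-1.3,1.1,3.4],
  ],
  rotation=[
    [0,0,0],
    [0,0,0],
    [0,0,0],
    [0,0,0],
    [0,0,0],
    [0,0,0],
  ],
)

```text
time: 3.27
tcp_pos: [0.6494, -0.013, 0.1063]
tcp_rot: [[0.015, 1.0, 0.016], [0.72, -0.022, 0.693], [0.694, 0.001, -0.72]]
wrist_force: [1.5, -0.9, -0.1]
opening: -0.0001
```

Run:
```python
from h import *
s=observe();print(s["joints"],s["tcp_pos"],s["wrist_force"])
for n in("side","top"):
    im=snapshot(n)[:,:,::-1]; cv2.imwrite(f"pics/{n}1.png",im)
    if n=="top":im=im[85:285,125:325]
    else: im=im[120:320,130:330]
    cv2.imwrite(f"pics/{n}1z.png",cv2.resize(cv2.convertScaleAbs(im,alpha=1.6,beta=15),None,fx=3,fy=3,interpolation=cv2.INTER_CUBIC))
```

```text
[ 26.22062224  67.71789731 -26.57752311  69.00901674 -21.759956
  57.84143912 115.63365394] [ 0.64935784 -0.01296475  0.10626294] [ 1.48813763 -0.9151116  -0.13652755]
```

View pics/top1z.png

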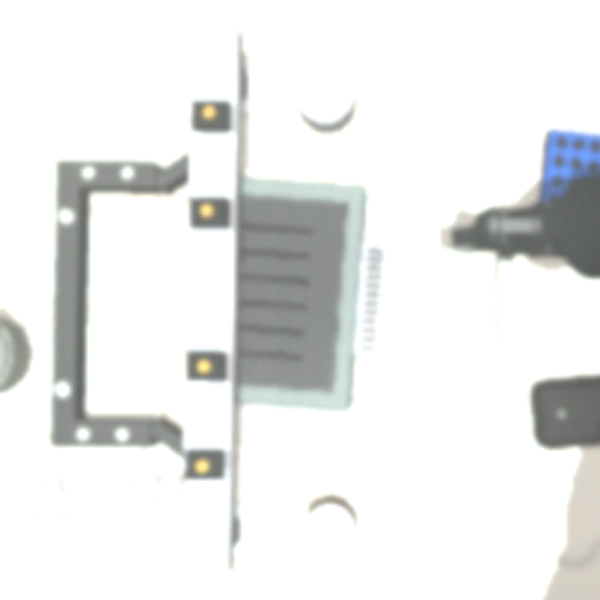

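View pics/side1z.png

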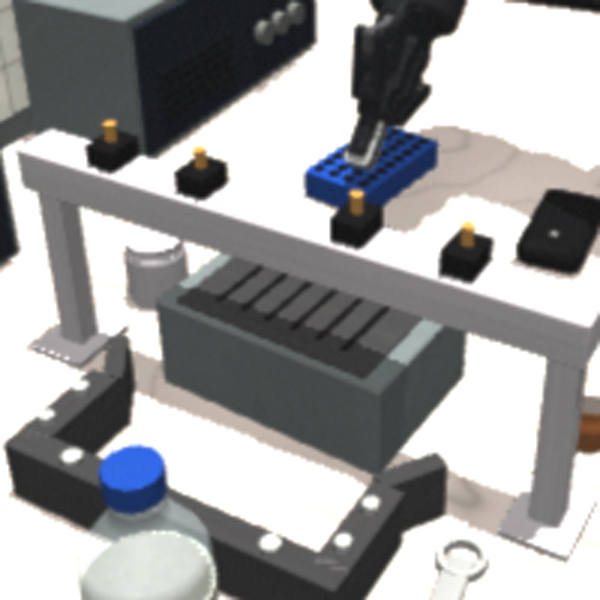

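Scene unchanged. The tool leans back about 44° and stands behind the supply (tip at zoomed (447,237)), with all joints well inside their ranges. Next I'll go down and up to the right corner.

Request:
send_rows(
  jaw=[255,255,255,255,255,255],
  translation=[
    [-0.94,0.74,2.34],
    [-0.94,0.74,2.34],
    [-0.94,0.74,2.34],
    [0,0,0],
    [0.72,0,0.69],
    [0.72,0,0.69],
  ],
  rotation=[
    [0,0,0],
    [0,0,0],
    [0,0,0],
    [0,0,0],
    [0,0,0],
    [0,0,0],
  ],
)

```text
time: 3.87
tcp_pos: [0.6728, 0.0338, 0.0393]
tcp_rot: [[0.016, 1.0, 0.018], [0.719, -0.024, 0.695], [0.695, 0.002, -0.719]]
wrist_force: [1.0, -0.1, -0.2]
opening: 0.0002
```

Request:
send_rows(
  jaw=[255,255,255,255,255,255],
  translation=[
    [0.5,0,0.7],
    [0.36,0,0.35],
    [0.22,0,0.21],
    [0.22,0,0.21],
    [0.22,0,0.21],
    [0.22,0,0.21],
  ],
  rotation=[
    [0,0,0],
    [0,0,0],
    [0,0,0],
    [0,0,0],
    [0,0,0],
    [0,0,0],
  ],
)

```text
time: 4.37
tcp_pos: [0.6731, 0.0587, 0.0362]
tcp_rot: [[0.017, 1.0, 0.018], [0.718, -0.025, 0.695], [0.695, 0.001, -0.719]]
wrist_force: [1.3, -8.4, 2.5]
opening: 0.0001
```

Request:
send_rows(
  jaw=[255,255,255,255,255],
  translation=[
    [0.22,0,0.21],
    [0.22,0,0.21],
    [0.22,0,0.21],
    [0.22,0,0.21],
    [0.22,0,0.21],
  ],
  rotation=[
    [0,0,0],
    [0,0,0],
    [0,0,0],
    [0,0,0],
    [0,0,0],
  ],
)

```text
time: 4.78
tcp_pos: [0.6743, 0.0729, 0.0363]
tcp_rot: [[0.018, 1.0, 0.02], [0.719, -0.027, 0.694], [0.695, 0.002, -0.719]]
wrist_force: [4.0, -7.9, 0.8]
opening: -0.0001
```

```bash
cat > look.py <<'E'
from h import *
import sys
n=sys.argv[1]
t=snapshot("top")[:,:,::-1];t=np.ascontiguousarray(t);cv2.imwrite(f"pics/top{n}.png",t)
im=t[105:255,125:325]
cv2.imwrite(f"pics/top{n}z.png",cv2.resize(cv2.convertScaleAbs(im,alpha=1.6,beta=15),None,fx=4,fy=4,interpolation=cv2.INTER_CUBIC))
s=observe();print(s["time"],s["tcp_pos"],s["wrist_force"])
E
python3 look.py 2
```

```text
4.8333 [0.67410858 0.07381823 0.03637746] [ 4.58531057 -5.16130539 -0.00690099]
```

View pics/top2z.png

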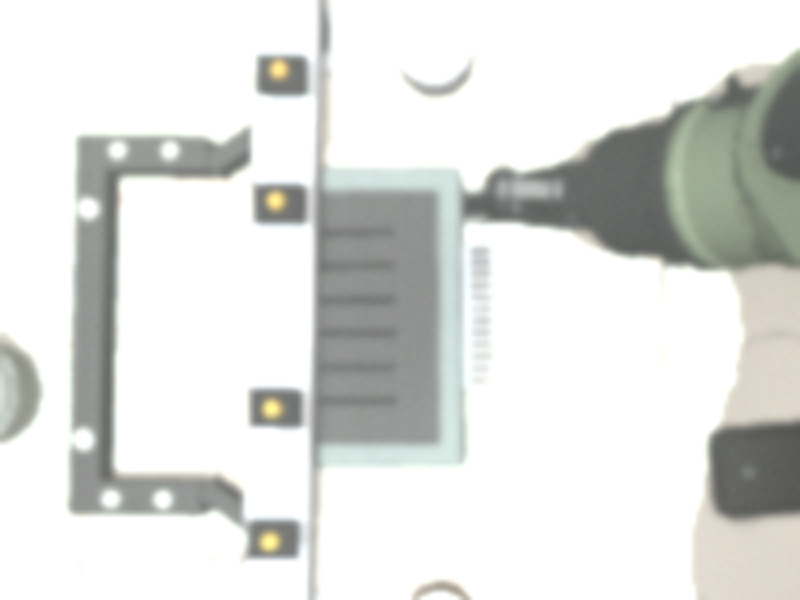

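```bash
cat > meas.py <<'E'
from h import *
import sys
# usage: n  then zoomed px: backRight(c,r) backLeft(c,r), column of visible front end
n=sys.argv[1];v=list(map(float,sys.argv[2:7]))
g=cv2.cvtColor(cv2.imread(f"pics/top{n}.png"),cv2.COLOR_BGR2GRAY)
Z=lambda c,r:np.array((125+c/4-.375,105+r/4-.375))
BR=Z(v[0],v[1]);BL=Z(v[2],v[3]);fc=125+v[4]/4
def line(A,B,dirn,n,ts):
    pts=np.array([subedge(g,A+t*(B-A),dirn,n)[0] for t in ts])
    w=ray("top",pts,.072)[:,:2].astype(np.float32)
    vx,vy,x0,y0=cv2.fitLine(w,cv2.DIST_HUBER,0,.001,.001).ravel()
    r=(w-[x0,y0])@np.array([-vy,vx]);return np.array([vx,vy]),np.array([x0,y0]),np.abs(r).max()*1e3
k=(BL-BR)[0]/(BL-BR)[1]
ax=np.array([-1,k]) # forward in px
L=abs(BR[0]-fc)
ts=np.linspace(.08,.92,14)
bk=line(BR,BL,(1,0),4,ts if len(sys.argv)<8 else np.array([.3,.4,.5,.6,.7,.78,.86,.93]))
rs=line(BR,BR+ax*L,(0,1),4,np.linspace(.1,.85,8)); ls=line(BL,BL+ax*L,(0,1),4,np.linspace(.1,.85,8))
def X(a,b):
    s=np.linalg.solve(np.c_[a[0],-b[0]],b[1]-a[1]);return a[1]+s[0]*a[0]
R=X(bk,rs);Lf=X(bk,ls)
bo=np.array([.6032,.3067]);bx=np.array([.0225,.99975]);by=np.array([-.99975,.0225])
ang=lambda d:np.degrees(np.arctan2(d[1],d[0]))%180
print("corners world R",R.round(4),"L",Lf.round(4),"width",np.linalg.norm(R-Lf).round(4))
for nm,p in(("R",R),("L",Lf)): print(nm,"bay x %.1f y %.1f"%((p-bo)@bx*1e3,(p-bo)@by*1e3))
fw=(R-Lf);fw=np.array([-fw[1],fw[0]])/np.linalg.norm(fw)
c=(R+Lf)/2+.06*fw
print("yaw rel bay: back %.1f sides %.1f %.1f"%(np.degrees(np.arctan2(fw@by,fw@bx)),ang(rs[0])-88.7,ang(ls[0])-88.7),"centre y %.1f"%((c-bo)@by*1e3),"res",bk[2],rs[2],ls[2])
E
python3 meas.py 2 461 170 465 463 325
```

```text
corners world R [0.6942 0.0899] L [0.5144 0.0859] width 0.1799
R bay x -214.7 y -95.9
L bay x -222.7 y 83.8
yaw rel bay: back 2.6 sides 0.6 0.9 centre y -3.3 res 6.016158 0.39754856 0.4799847
```

Request:
send_rows(
  jaw=[255,255,255,255,255,255],
  translation=[
    [0.22,0,0.21],
    [0.22,0,0.21],
    [0.22,0,0.21],
    [0.22,0,0.21],
    [0,0,0],
    [-1.2,0,-1.2],
  ],
  rotation=[
    [0,0,0],
    [0,0,0],
    [0,0,0],
    [0,0,0],
    [0,0,0],
    [0,0,0],
  ],
)

```text
time: 5.33
tcp_pos: [0.6729, 0.0724, 0.0372]
tcp_rot: [[0.015, 1.0, 0.015], [0.717, -0.021, 0.697], [0.697, 0.0, -0.717]]
wrist_force: [0.2, 0.8, 0.5]
opening: -0.0002
```

```bash
python3 look.py 3
```

```text
5.3833 [0.67331559 0.06652839 0.03639508] [ 7.85485521e-04 -4.89461755e+00 -7.79493764e-01]
```

View pics/top3z.png

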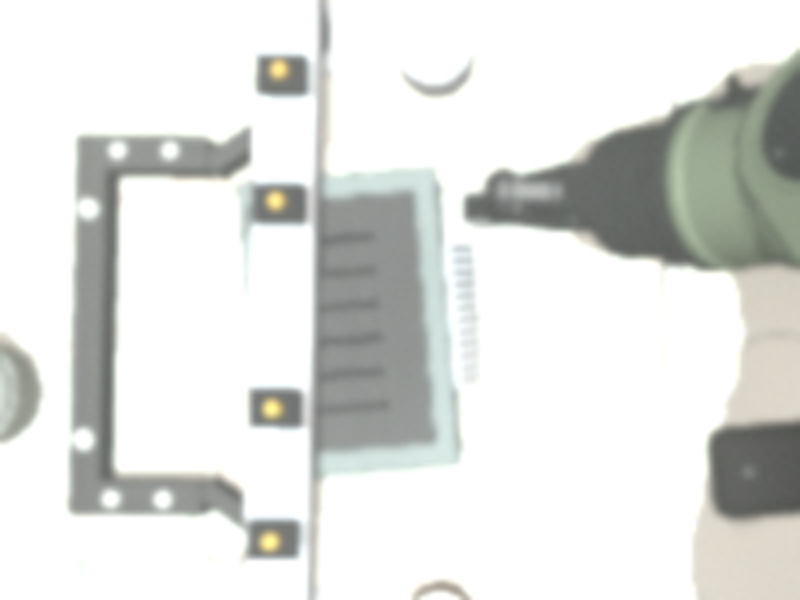

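```bash
python3 meas.py 3 437 170 459 462 325
```

```text
corners world R [0.6952 0.1026] L [0.5153 0.0901] width 0.1803
R bay x -202.0 y -96.6
L bay x -218.6 y 83.0
yaw rel bay: back 5.3 sides 5.7 5.7 centre y -1.3 res 2.5449953 0.758508 0.50502443
```

Request:
send_rows(
  jaw=[255,255,255,255,255,255,255,255],
  translation=[
    [-1.1,0,-1.05],
    [-1.1,0,-1.05],
    [0,-3.4,0],
    [0,-3.4,0],
    [0,-3.4,0],
    [0,-3.4,0],
    [0,0,0],
    [0.7,0,0.7],
  ],
  rotation=[
    [0,0,0],
    [0,0,0],
    [0,0,0],
    [0,0,0],
    [0,0,0],
    [0,0,0],
    [0,0,0],
    [0,0,0],
  ],
)

```text
time: 6.05
tcp_pos: [0.5374, 0.0494, 0.036]
tcp_rot: [[0.02, 1.0, 0.018], [0.718, -0.027, 0.695], [0.695, -0.001, -0.719]]
wrist_force: [1.7, -0.2, -1.0]
opening: 0.0001
```

Request:
send_rows(
  jaw=[255,255,255,255,255,255,255,255],
  translation=[
    [0.7,0,0.7],
    [0.36,0,0.36],
    [0.22,0,0.21],
    [0.22,0,0.21],
    [0.22,0,0.21],
    [0.22,0,0.21],
    [0.22,0,0.21],
    [0.22,0,0.21],
  ],
  rotation=[
    [0,0,0],
    [0,0,0],
    [0,0,0],
    [0,0,0],
    [0,0,0],
    [0,0,0],
    [0,0,0],
    [0,0,0],
  ],
)

```text
time: 6.72
tcp_pos: [0.5385, 0.0849, 0.0358]
tcp_rot: [[0.018, 1.0, 0.017], [0.719, -0.024, 0.695], [0.695, -0.001, -0.719]]
wrist_force: [-5.2, -8.6, 2.9]
opening: 0.0
```

```bash
python3 look.py 4
```

```text
6.7667 [0.53851644 0.08559575 0.03588328] [-2.90744319 -5.14457207  0.65280264]
```

View pics/top4z.png

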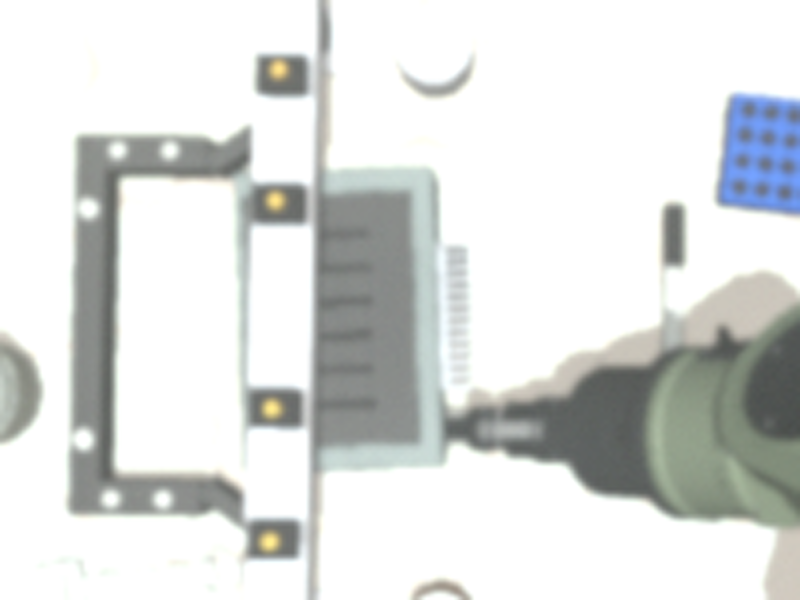

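Request:
send_rows(
  jaw=[255,255,255,255,255,255,255,255],
  translation=[
    [0.22,0,0.21],
    [0.22,0,0.21],
    [0.22,0,0.21],
    [0.22,0,0.21],
    [0.22,0,0.21],
    [0.22,0,0.21],
    [0,0,0],
    [-1.1,0,-1.05],
  ],
  rotation=[
    [0,0,0],
    [0,0,0],
    [0,0,0],
    [0,0,0],
    [0,0,0],
    [0,0,0],
    [0,0,0],
    [0,0,0],
  ],
)

```text
time: 7.43
tcp_pos: [0.5384, 0.0908, 0.0365]
tcp_rot: [[0.015, 1.0, 0.015], [0.717, -0.021, 0.697], [0.697, -0.0, -0.717]]
wrist_force: [-0.3, 0.5, 0.8]
opening: -0.0005
```

```bash
python3 look.py 5
```

```text
7.4833 [0.53900236 0.08611379 0.03566046] [ 1.50714364 -5.97689887 -1.25034324]
```

View pics/top5z.png

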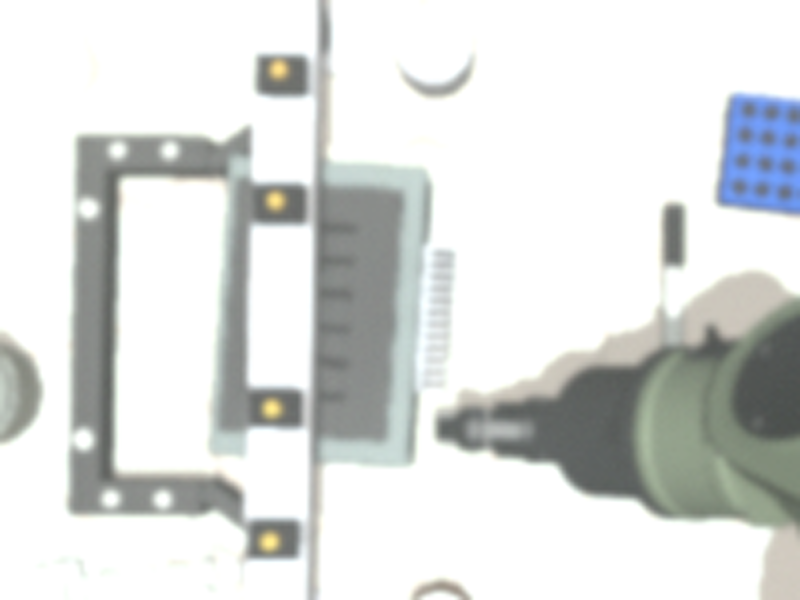

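```bash
python3 meas.py 5 429 169 410 465 325
```

```text
corners world R [0.6938 0.107 ] L [0.5137 0.1194] width 0.1806
R bay x -197.6 y -95.1
L bay x -189.3 y 85.3
yaw rel bay: back -2.7 sides -3.0 -3.1 centre y -7.7 res 3.128177 0.6775529 0.71292824
```

Request:
send_rows(
  jaw=[255,255,255,255,255,255,255,255],
  translation=[
    [-1.1,0,-1.05],
    [-1.1,0,-1.05],
    [0,3.4,0],
    [0,3.4,0],
    [0,3.4,0],
    [0,3.4,0],
    [0,0,0],
    [1.0,0,0.97],
  ],
  rotation=[
    [0,0,0],
    [0,0,0],
    [0,0,0],
    [0,0,0],
    [0,0,0],
    [0,0,0],
    [0,0,0],
    [0,0,0],
  ],
)

```text
time: 8.15
tcp_pos: [0.6746, 0.067, 0.0351]
tcp_rot: [[0.018, 1.0, 0.019], [0.719, -0.027, 0.694], [0.695, 0.001, -0.719]]
wrist_force: [-0.8, 0.7, -0.4]
opening: 0.0003
```

Request:
send_rows(
  jaw=[255,255,255,255,255,255,255,255],
  translation=[
    [0.7,0,0.68],
    [0.36,0,0.35],
    [0.22,0,0.21],
    [0.22,0,0.21],
    [0.22,0,0.21],
    [0.22,0,0.21],
    [0.22,0,0.21],
    [0.22,0,0.21],
  ],
  rotation=[
    [0,0,0],
    [0,0,0],
    [0,0,0],
    [0,0,0],
    [0,0,0],
    [0,0,0],
    [0,0,0],
    [0,0,0],
  ],
)

```text
time: 8.82
tcp_pos: [0.6751, 0.099, 0.036]
tcp_rot: [[0.018, 1.0, 0.02], [0.72, -0.027, 0.693], [0.693, 0.002, -0.72]]
wrist_force: [1.1, -16.6, 6.3]
opening: -0.0003
```

Request:
send_rows(
  jaw=[255,255,255],
  translation=[
    [0.22,0,0.21],
    [0.22,0,0.21],
    [0.22,0,0.21],
  ],
  rotation=[
    [0,0,0],
    [0,0,0],
    [0,0,0],
  ],
)

```text
time: 9.07
tcp_pos: [0.6753, 0.1093, 0.036]
tcp_rot: [[0.018, 1.0, 0.02], [0.719, -0.027, 0.694], [0.695, 0.002, -0.719]]
wrist_force: [3.3, -7.0, 0.2]
opening: -0.0003
```

```bash
python3 look.py 6
```

```text
9.1167 [0.67508832 0.11025225 0.03611921] [ 5.13497816 -5.59396104 -1.11156333]
```

View pics/top6z.png

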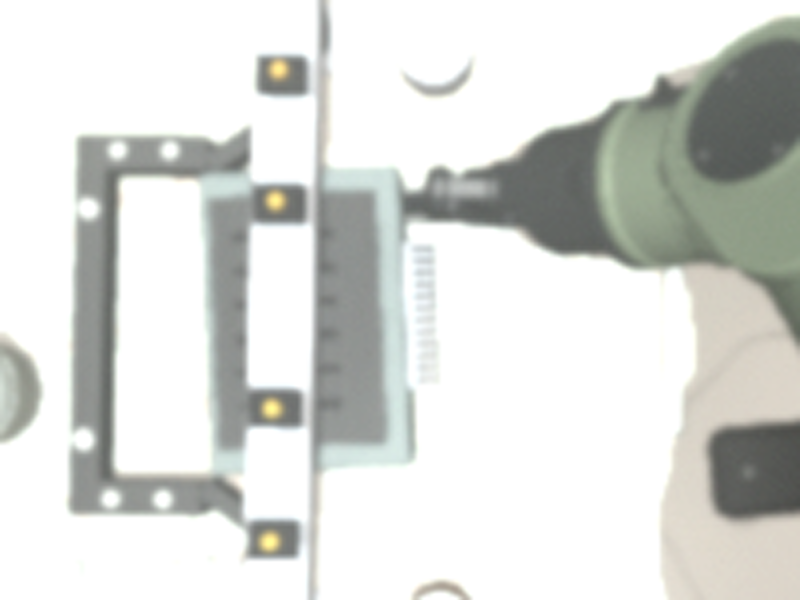

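```bash
python3 meas.py 6 400 170 412 462 325 x
```

```text
corners world R [0.6949 0.1281] L [0.5152 0.1152] width 0.1802
R bay x -176.5 y -95.7
L bay x -193.4 y 83.7
yaw rel bay: back 5.4 sides 1.1 2.4 centre y -0.3 res 2.1155698 0.24696858 0.29762658
```

Request:
send_rows(
  jaw=[255,255,255,255,255,255,255,255],
  translation=[
    [-1.0,0,-0.97],
    [-1.0,0,-0.97],
    [-1.0,0,-0.97],
    [0,-3.4,0],
    [0,-3.4,0],
    [0,-3.4,0],
    [0,-3.4,0],
    [0,0,0],
  ],
  rotation=[
    [0,0,0],
    [0,0,0],
    [0,0,0],
    [0,0,0],
    [0,0,0],
    [0,0,0],
    [0,0,0],
    [0,0,0],
  ],
)

```text
time: 9.78
tcp_pos: [0.5319, 0.0709, 0.0359]
tcp_rot: [[0.021, 1.0, 0.011], [0.717, -0.023, 0.697], [0.697, -0.007, -0.717]]
wrist_force: [-0.9, -1.0, -0.3]
opening: 0.0001
```

Request:
send_rows(
  jaw=[255,255,255,255,255,255,255,255],
  translation=[
    [1.0,0,0.97],
    [0.6,0,0.6],
    [0.22,0,0.21],
    [0.22,0,0.21],
    [0.22,0,0.21],
    [0.22,0,0.21],
    [0.22,0,0.21],
    [0.22,0,0.21],
  ],
  rotation=[
    [0,0,0],
    [0,0,0],
    [0,0,0],
    [0,0,0],
    [0,0,0],
    [0,0,0],
    [0,0,0],
    [0,0,0],
  ],
)

```text
time: 10.45
tcp_pos: [0.5389, 0.112, 0.0356]
tcp_rot: [[0.018, 1.0, 0.016], [0.719, -0.024, 0.695], [0.695, -0.001, -0.719]]
wrist_force: [-7.3, -13.5, 3.2]
opening: -0.0001
```

Request:
send_rows(
  jaw=[255,255,255,255],
  translation=[
    [0.22,0,0.21],
    [0.22,0,0.21],
    [0.22,0,0.21],
    [0.22,0,0.21],
  ],
  rotation=[
    [0,0,0],
    [0,0,0],
    [0,0,0],
    [0,0,0],
  ],
)

```text
time: 10.78
tcp_pos: [0.5386, 0.1238, 0.0352]
tcp_rot: [[0.019, 1.0, 0.015], [0.719, -0.024, 0.694], [0.695, -0.002, -0.719]]
wrist_force: [-7.9, -13.3, 0.0]
opening: -0.0003
```

```bash
python3 look.py 7
```

```text
10.8333 [0.53877225 0.12460479 0.03538569] [-4.96051852 -6.64104978 -2.70456286]
```

View pics/top7z.png

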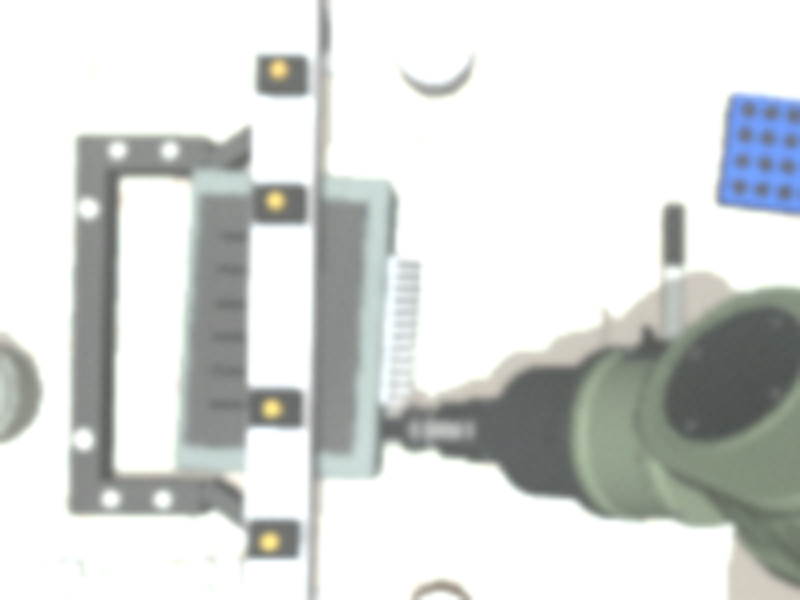

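```bash
python3 meas.py 7 395 182 379 476 325
```

```text
corners world R [0.6862 0.1245] L [0.5078 0.1439] width 0.1794
R bay x -180.2 y -87.1
L bay x -164.9 y 91.7
yaw rel bay: back -4.9 sides -3.2 0.9 centre y -2.8 res 6.306996 0.5456915 0.26596034
```

Request:
send_rows(
  jaw=[255,255,255,255,255,255,255,255],
  translation=[
    [-0.3,-0.6,-0.3],
    [-0.7,-0.6,-0.67],
    [-1.0,0,-0.97],
    [-1.0,0,-0.97],
    [0,0,0],
    [0,3.5,0],
    [0,3.5,0],
    [0,3.5,0],
  ],
  rotation=[
    [0,0,0],
    [0,0,0],
    [0,0,0],
    [0,0,0],
    [0,0,0],
    [0,0,0],
    [0,0,0],
    [0,0,0],
  ],
)

```text
time: 11.5
tcp_pos: [0.6326, 0.0804, 0.0367]
tcp_rot: [[0.017, 1.0, 0.017], [0.718, -0.024, 0.696], [0.696, 0.0, -0.718]]
wrist_force: [0.3, 0.3, -1.2]
opening: -0.0003
```

```bash
python3 look.py 8;python3 meas.py 8 395 182 379 476 325
```

```text
11.55 [0.64016343 0.08051702 0.03779788] [6.60751422 0.88311188 0.53450045]
corners world R [0.6858 0.1292] L [0.507  0.1402] width 0.1792
R bay x -175.6 y -86.6
L bay x -168.6 y 92.5
yaw rel bay: back -2.3 sides -3.7 -0.3 centre y 0.6 res 3.9893389 0.9929426 1.1606437
```

View pics/top8z.png

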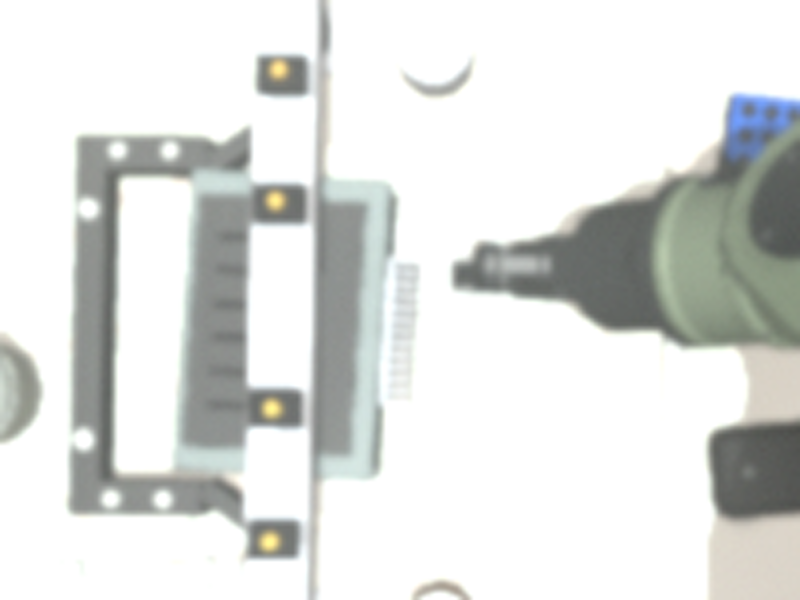

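Request:
send_rows(
  jaw=[255,255,255,255],
  translation=[
    [0,2.6,0],
    [0,0,0],
    [0.7,0,0.72],
    [0.5,0,0.52],
  ],
  rotation=[
    [0,0,0],
    [0,0,0],
    [0,0,0],
    [0,0,0],
  ],
)

```text
time: 11.88
tcp_pos: [0.6571, 0.0988, 0.0354]
tcp_rot: [[0.018, 1.0, 0.016], [0.717, -0.024, 0.696], [0.697, -0.001, -0.717]]
wrist_force: [0.0, 1.2, -0.5]
opening: -0.0001
```

Request:
send_rows(
  jaw=[255,255,255,255,255,255,255,255],
  translation=[
    [0,1.1,0],
    [0,0,0],
    [0.5,0,0.5],
    [0.22,0,0.21],
    [0.22,0,0.21],
    [0.22,0,0.21],
    [0.22,0,0.21],
    [0.22,0,0.21],
  ],
  rotation=[
    [0,0,0],
    [0,0,0],
    [0,0,0],
    [0,0,0],
    [0,0,0],
    [0,0,0],
    [0,0,0],
    [0,0,0],
  ],
)

```text
time: 12.55
tcp_pos: [0.6701, 0.119, 0.0356]
tcp_rot: [[0.018, 1.0, 0.019], [0.719, -0.026, 0.695], [0.695, 0.001, -0.719]]
wrist_force: [2.7, -8.3, 2.1]
opening: -0.0001
```

Request:
send_rows(
  jaw=[255,255,255,255,255],
  translation=[
    [0.22,0,0.21],
    [0.22,0,0.21],
    [0.22,0,0.21],
    [0.22,0,0.21],
    [0.22,0,0.21],
  ],
  rotation=[
    [0,0,0],
    [0,0,0],
    [0,0,0],
    [0,0,0],
    [0,0,0],
  ],
)

```text
time: 12.97
tcp_pos: [0.6715, 0.133, 0.0356]
tcp_rot: [[0.018, 1.0, 0.022], [0.72, -0.028, 0.694], [0.694, 0.003, -0.72]]
wrist_force: [8.1, -12.2, 1.0]
opening: 0.0001
```

```bash
python3 look.py 9
```

```text
13.0167 [0.67121756 0.13397374 0.03571085] [ 6.4235032  -9.29702354 -0.3360522 ]
```

View pics/top9z.png

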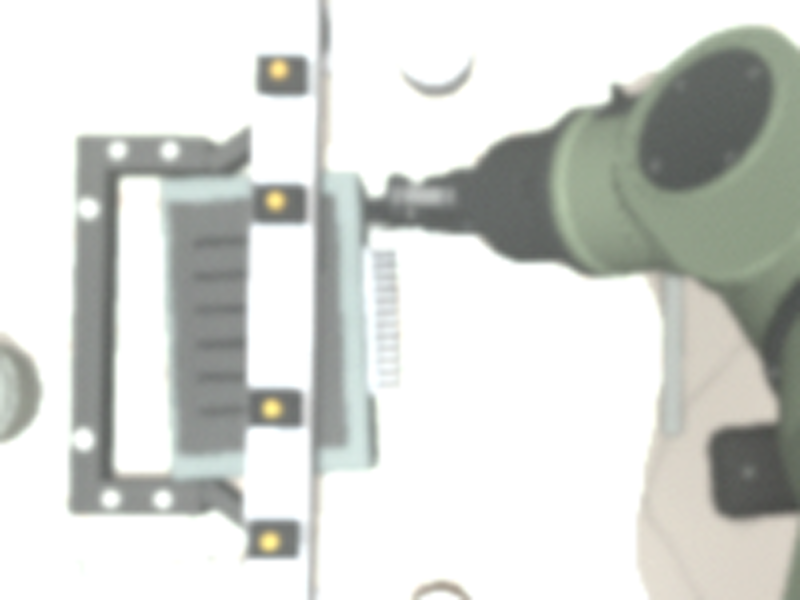

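```bash
python3 meas.py 9 363 175 374 467 325 x
```

```text
corners world R [0.6916 0.1529] L [0.5135 0.1376] width 0.1788
R bay x -151.7 y -91.9
L bay x -171.1 y 85.8
yaw rel bay: back 6.2 sides -6.2 4.5 centre y 3.5 res 2.5150878 0.81963485 0.5021728
```

Request:
send_rows(
  jaw=[255,255,255,255,255,255,255,255],
  translation=[
    [-1.0,0,-0.97],
    [-1.0,0,-0.97],
    [-1.0,0,-0.97],
    [0,-3.5,0],
    [0,-3.5,0],
    [0,-3.5,0],
    [0,-3.5,0],
    [0,0,0],
  ],
  rotation=[
    [0,0,0],
    [0,0,0],
    [0,0,0],
    [0,0,0],
    [0,0,0],
    [0,0,0],
    [0,0,0],
    [0,0,0],
  ],
)

```text
time: 13.68
tcp_pos: [0.5233, 0.0954, 0.0356]
tcp_rot: [[0.021, 1.0, 0.01], [0.717, -0.022, 0.697], [0.697, -0.007, -0.717]]
wrist_force: [0.2, 0.1, 0.9]
opening: 0.0001
```

Request:
send_rows(
  jaw=[255,255,255,255,255,255,255,255],
  translation=[
    [1.0,0,0.97],
    [0.6,0,0.6],
    [0.22,0,0.21],
    [0.22,0,0.21],
    [0.22,0,0.21],
    [0.22,0,0.21],
    [0.22,0,0.21],
    [0.22,0,0.21],
  ],
  rotation=[
    [0,0,0],
    [0,0,0],
    [0,0,0],
    [0,0,0],
    [0,0,0],
    [0,0,0],
    [0,0,0],
    [0,0,0],
  ],
)

```text
time: 14.35
tcp_pos: [0.5309, 0.1366, 0.0354]
tcp_rot: [[0.018, 1.0, 0.016], [0.718, -0.024, 0.695], [0.696, -0.001, -0.718]]
wrist_force: [-6.1, -8.7, 3.0]
opening: -0.0001
```

Request:
send_rows(
  jaw=[255,255,255,255],
  translation=[
    [0.22,0,0.21],
    [0.22,0,0.21],
    [0.22,0,0.21],
    [0.22,0,0.21],
  ],
  rotation=[
    [0,0,0],
    [0,0,0],
    [0,0,0],
    [0,0,0],
  ],
)

```text
time: 14.68
tcp_pos: [0.5307, 0.1485, 0.0351]
tcp_rot: [[0.018, 1.0, 0.016], [0.719, -0.024, 0.695], [0.695, -0.001, -0.719]]
wrist_force: [-7.2, -10.1, 1.6]
opening: -0.0001
```

```bash
python3 look.py 10
```

```text
14.7333 [0.53080379 0.14924449 0.03528708] [-5.14699926 -6.60638402 -1.37143446]
```

View pics/top10z.png

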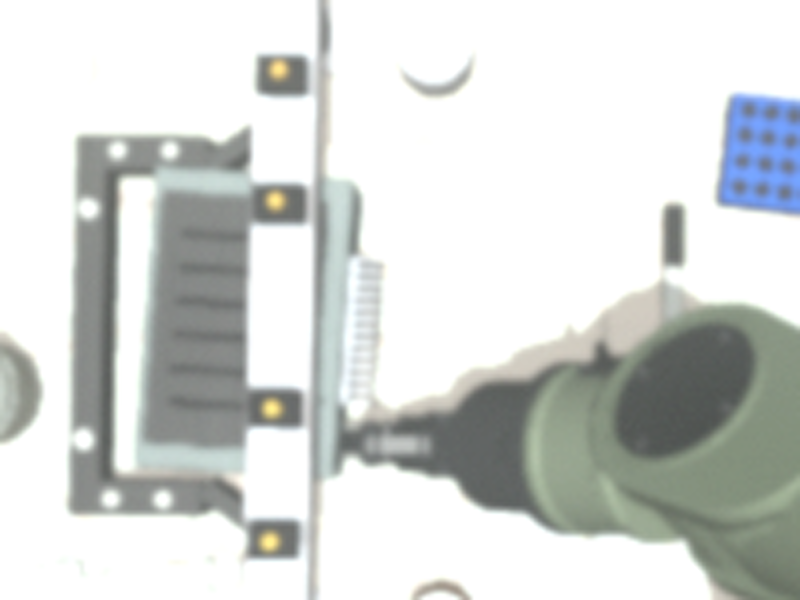

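Request:
send_rows(
  jaw=[255,255,255,255,255,255,255,255],
  translation=[
    [-0.5,-0.2,-0.5],
    [-1.2,0,-1.16],
    [-1.4,0,-1.35],
    [0,3.5,0],
    [0,3.5,0],
    [0,3.5,0],
    [0,3.5,0],
    [0,0,0],
  ],
  rotation=[
    [0,0,0],
    [0,0,0],
    [0,0,0],
    [0,0,0],
    [0,0,0],
    [0,0,0],
    [0,0,0],
    [0,0,0],
  ],
)

```text
time: 15.4
tcp_pos: [0.6734, 0.1025, 0.0369]
tcp_rot: [[0.014, 1.0, 0.024], [0.718, -0.027, 0.695], [0.696, 0.008, -0.718]]
wrist_force: [-1.1, 0.8, -0.4]
opening: 0.0005
```

```bash
python3 look.py 11
python3 - <<'E'
from h import *
bo=np.array([.6032,.3067]);bx=np.array([.0225,.99975]);by=np.array([-.99975,.0225])
for x,y in((0,-90),(0,90),(-120,-90),(-120,90)):
    p=bo+x/1e3*bx+y/1e3*by; q=proj("top",[p[0],p[1],.072])[0]; print(x,y,"zoomed",(q[0]-125+.375)*4,(q[1]-105+.375)*4)
E
```

```text
15.45 [0.66969779 0.10289231 0.03597859] [-1.12658023 -0.15894533 -1.10696117]
0 -90 zoomed 97.15987175512169 170.1444529230663
0 90 zoomed 91.40639519756371 473.453080450142
-120 -90 zoomed 298.8548686367867 172.43283065677508
-120 90 zoomed 294.06301435132923 476.0970550444258
```

View pics/top11z.png

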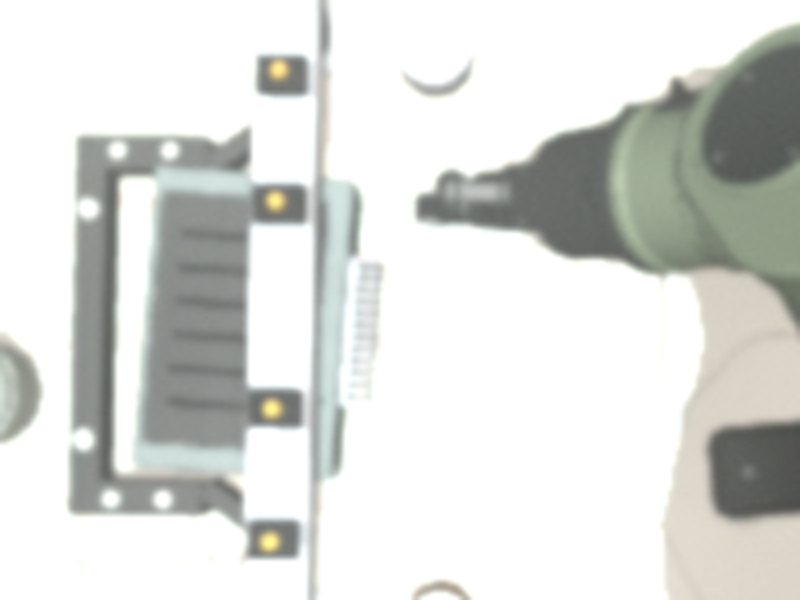

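Request:
send_rows(
  jaw=[255,255,255,255,255,255,255,255],
  translation=[
    [1.2,0,1.16],
    [0.6,0,0.58],
    [0.22,0,0.21],
    [0.22,0,0.21],
    [0.22,0,0.21],
    [0.22,0,0.21],
    [0.22,0,0.21],
    [0.22,0,0.21],
  ],
  rotation=[
    [0,0,0],
    [0,0,0],
    [0,0,0],
    [0,0,0],
    [0,0,0],
    [0,0,0],
    [0,0,0],
    [0,0,0],
  ],
)

```text
time: 16.12
tcp_pos: [0.6694, 0.1446, 0.036]
tcp_rot: [[0.018, 1.0, 0.02], [0.719, -0.027, 0.695], [0.695, 0.002, -0.719]]
wrist_force: [3.5, -9.0, 1.7]
opening: -0.0001
```

Request:
send_rows(
  jaw=[255,255,255],
  translation=[
    [0.22,0,0.21],
    [0.22,0,0.21],
    [0.22,0,0.21],
  ],
  rotation=[
    [0,0,0],
    [0,0,0],
    [0,0,0],
  ],
)

```text
time: 16.37
tcp_pos: [0.6699, 0.1534, 0.036]
tcp_rot: [[0.018, 1.0, 0.021], [0.719, -0.027, 0.694], [0.694, 0.002, -0.719]]
wrist_force: [5.6, -9.0, 0.8]
opening: -0.0
```

```bash
python3 look.py 12
```

```text
16.4167 [0.6697499  0.15418035 0.03601501] [ 6.16774525 -7.97932517 -1.48421115]
```

View pics/top12z.png

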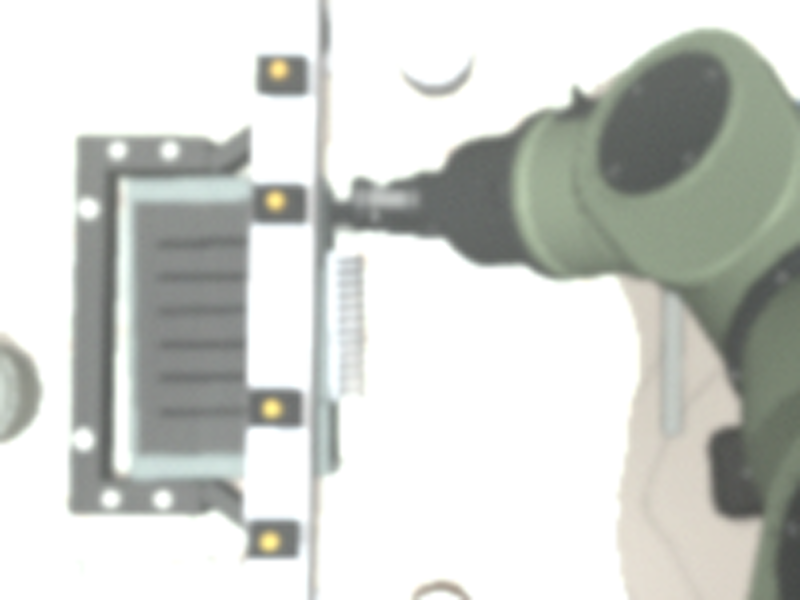

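Request:
send_rows(
  jaw=[255,255,255,255,255,255,255,255],
  translation=[
    [-0.6,0,-0.58],
    [-1.2,0,-1.16],
    [-1.3,0,-1.26],
    [0,-3.5,0],
    [0,-3.5,0],
    [0,-3.5,0],
    [0,-3.5,0],
    [0,0,0],
  ],
  rotation=[
    [0,0,0],
    [0,0,0],
    [0,0,0],
    [0,0,0],
    [0,0,0],
    [0,0,0],
    [0,0,0],
    [0,0,0],
  ],
)

```text
time: 17.08
tcp_pos: [0.5218, 0.1137, 0.0358]
tcp_rot: [[0.021, 1.0, 0.011], [0.717, -0.023, 0.697], [0.697, -0.007, -0.717]]
wrist_force: [0.0, -0.7, 0.0]
opening: 0.0
```

```bash
python3 look.py 13
python3 - <<'E'
from h import *
t=snapshot("side")[:,:,::-1];cv2.imwrite("pics/side13.png",t)
im=t[140:340,120:330]
cv2.imwrite("pics/side13z.png",cv2.resize(cv2.convertScaleAbs(im,alpha=1.8,beta=15),None,fx=3,fy=3,interpolation=cv2.INTER_CUBIC))
E
```

```text
17.1333 [0.52604039 0.11350465 0.03594836] [ 1.46474098 -0.25939343  0.12310442]
```

View pics/top13z.png

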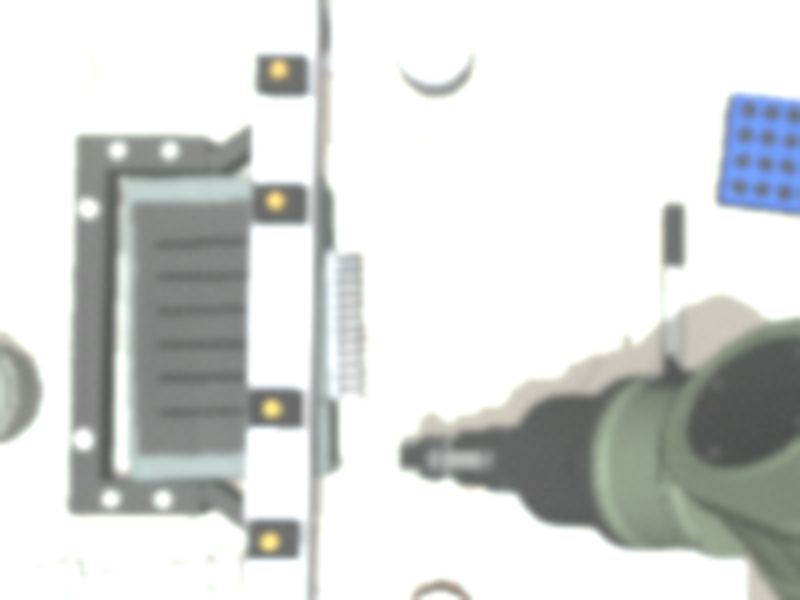

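View pics/side13z.png

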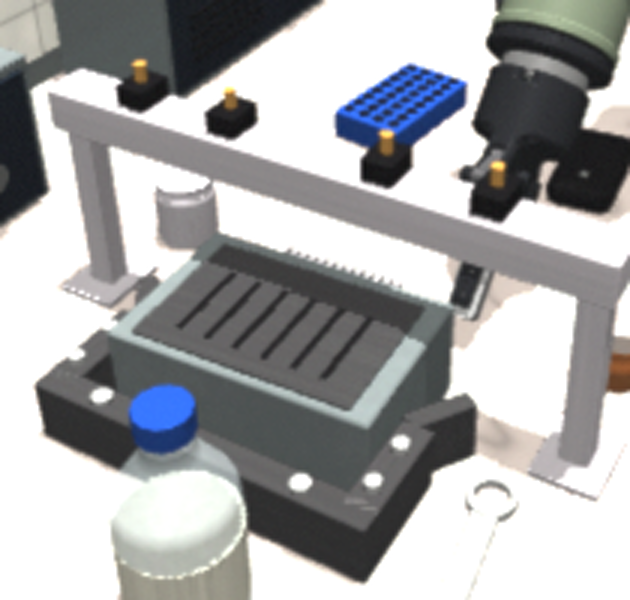

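Request:
send_rows(
  jaw=[255,255,255,255,255,255,255,255],
  translation=[
    [1.2,0.3,1.16],
    [0.7,0,0.68],
    [0.22,0,0.21],
    [0.22,0,0.21],
    [0.22,0,0.21],
    [0.22,0,0.21],
    [0.22,0,0.21],
    [0.22,0,0.21],
  ],
  rotation=[
    [0,0,0],
    [0,0,0],
    [0,0,0],
    [0,0,0],
    [0,0,0],
    [0,0,0],
    [0,0,0],
    [0,0,0],
  ],
)

```text
time: 17.85
tcp_pos: [0.5324, 0.1594, 0.0359]
tcp_rot: [[0.018, 1.0, 0.017], [0.718, -0.025, 0.695], [0.696, -0.001, -0.718]]
wrist_force: [-4.4, -9.6, 4.0]
opening: 0.0004
```

Request:
send_rows(
  jaw=[255,255,255],
  translation=[
    [0.2,0,0.19],
    [0.15,0,0.14],
    [0.1,0,0.1],
  ],
  rotation=[
    [0,0,0],
    [0,0,0],
    [0,0,0],
  ],
)

```text
time: 18.1
tcp_pos: [0.5325, 0.1657, 0.0359]
tcp_rot: [[0.018, 1.0, 0.017], [0.718, -0.025, 0.695], [0.696, -0.001, -0.718]]
wrist_force: [-4.6, -8.9, 3.3]
opening: 0.0
```

```bash
python3 look.py 14
```

```text
18.15 [0.5325255  0.16591595 0.0359256 ] [-2.73427404 -7.02162134  1.21837406]
```

View pics/top14z.png

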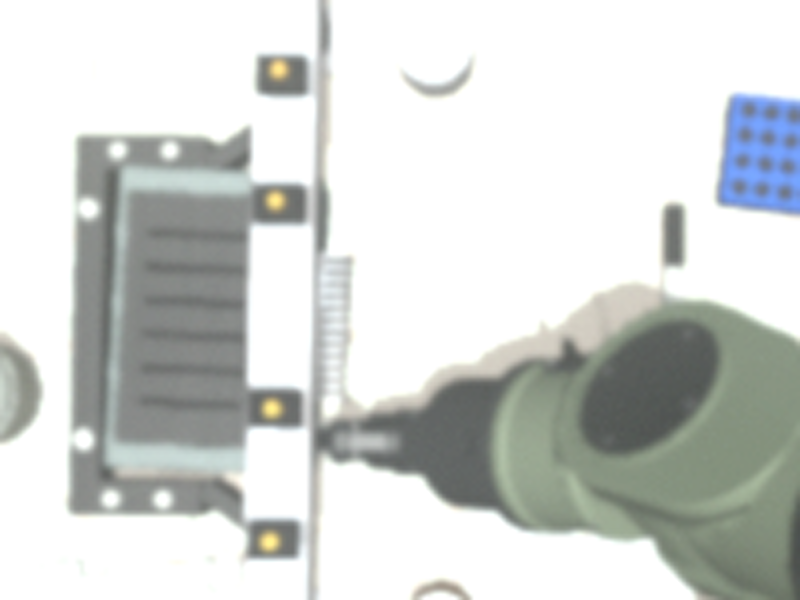

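Request:
send_rows(
  jaw=[255,255,255,255,255,255,255,255],
  translation=[
    [-0.6,-0.2,-0.58],
    [-1.2,0,-1.16],
    [-1.4,0,-1.35],
    [0,3.5,0],
    [0,3.5,0],
    [0,3.5,0],
    [0,3.3,0],
    [0,0,0],
  ],
  rotation=[
    [0,0,0],
    [0,0,0],
    [0,0,0],
    [0,0,0],
    [0,0,0],
    [0,0,0],
    [0,0,0],
    [0,0,0],
  ],
)

```text
time: 18.82
tcp_pos: [0.6734, 0.118, 0.0371]
tcp_rot: [[0.014, 1.0, 0.023], [0.718, -0.027, 0.695], [0.696, 0.007, -0.718]]
wrist_force: [-2.1, 0.6, 0.1]
opening: 0.0003
```

Request:
send_rows(
  jaw=[255,255,255,255,255,255,255,255],
  translation=[
    [1.2,0,1.16],
    [0.8,0,0.78],
    [0.2,0,0.19],
    [0.2,0,0.19],
    [0.2,0,0.19],
    [0.2,0,0.19],
    [0.15,0,0.14],
    [0.1,0,0.1],
  ],
  rotation=[
    [0,0,0],
    [0,0,0],
    [0,0,0],
    [0,0,0],
    [0,0,0],
    [0,0,0],
    [0,0,0],
    [0,0,0],
  ],
)

```text
time: 19.48
tcp_pos: [0.6694, 0.1598, 0.0362]
tcp_rot: [[0.018, 1.0, 0.019], [0.718, -0.026, 0.695], [0.695, 0.001, -0.719]]
wrist_force: [1.7, -7.7, 2.4]
opening: 0.0
```

```bash
python3 look.py 15
```

```text
19.5333 [0.6694293  0.16003029 0.03626756] [ 2.7293435  -6.40231716  2.09036572]
```

View pics/top15z.png

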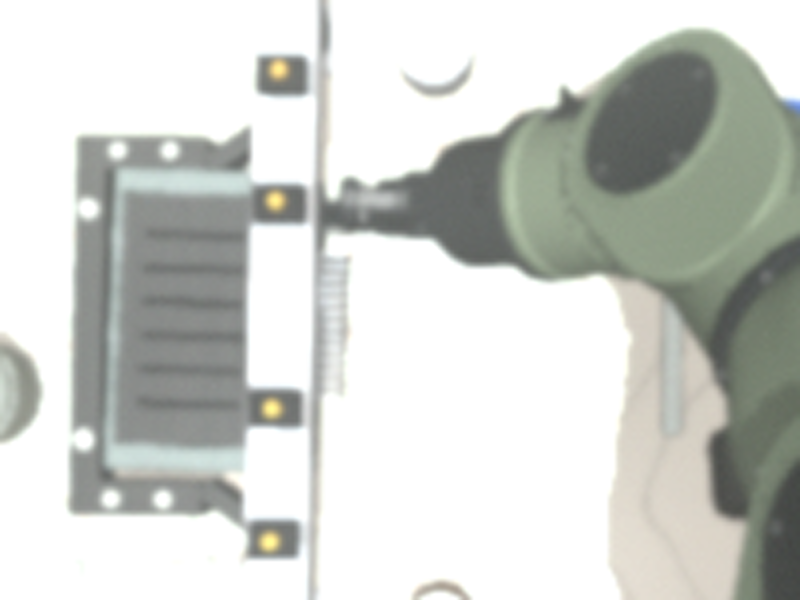

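Request:
send_rows(
  jaw=[255,255,255,255,255,255],
  translation=[
    [0.15,0,0.14],
    [0.15,0,0.14],
    [0.1,0,0.1],
    [0.07,0,0.07],
    [0.04,0,0.04],
    [0.0,0,0.0],
  ],
  rotation=[
    [0,0,0],
    [0,0,0],
    [0,0,0],
    [0,0,0],
    [0,0,0],
    [0,0,0],
  ],
)

```text
time: 20.03
tcp_pos: [0.67, 0.1666, 0.0363]
tcp_rot: [[0.018, 1.0, 0.02], [0.719, -0.027, 0.695], [0.695, 0.002, -0.719]]
wrist_force: [4.4, -6.1, 0.8]
opening: 0.0001
```

```bash
python3 look.py 16
```

```text
20.0833 [0.66997665 0.16657876 0.03627861] [ 3.32386448 -6.90676985  1.60931595]
```

View pics/top16z.png

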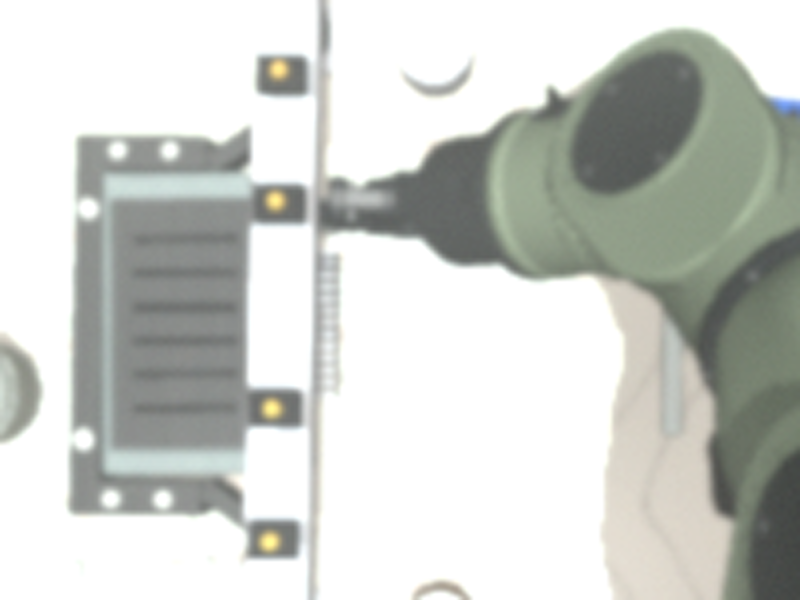

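Request:
send_rows(
  jaw=[255,255,255,255,255,255,255,255],
  translation=[
    [-0.6,0,-0.58],
    [-1.2,0,-1.16],
    [-1.4,0,-1.35],
    [0,-3.5,0],
    [0,-3.5,0],
    [0,-3.5,0],
    [0,-3.3,0],
    [0,0,0],
  ],
  rotation=[
    [0,0,0],
    [0,0,0],
    [0,0,0],
    [0,0,0],
    [0,0,0],
    [0,0,0],
    [0,0,0],
    [0,0,0],
  ],
)

```text
time: 20.75
tcp_pos: [0.5246, 0.1255, 0.0361]
tcp_rot: [[0.02, 1.0, 0.011], [0.717, -0.022, 0.697], [0.697, -0.006, -0.717]]
wrist_force: [-0.1, -1.7, 0.3]
opening: -0.0
```

Request:
send_rows(
  jaw=[255,255,255,255,255,255],
  translation=[
    [1.2,0,1.16],
    [1.2,0,1.16],
    [0.22,0,0.21],
    [0.15,0,0.14],
    [0.15,0,0.14],
    [0,0,0],
  ],
  rotation=[
    [0,0,0],
    [0,0,0],
    [0,0,0],
    [0,0,0],
    [0,0,0],
    [0,0,0],
  ],
)

```text
time: 21.25
tcp_pos: [0.5319, 0.1668, 0.0363]
tcp_rot: [[0.018, 1.0, 0.017], [0.717, -0.025, 0.696], [0.696, -0.0, -0.718]]
wrist_force: [0.5, 0.6, 0.8]
opening: -0.0003
```

Request:
send_rows(
  jaw=[255,255,255,255],
  translation=[
    [0.1,0,0.1],
    [0.1,0,0.1],
    [0.05,0,0.05],
    [0,0,0],
  ],
  rotation=[
    [0,0,0],
    [0,0,0],
    [0,0,0],
    [0,0,0],
  ],
)

```text
time: 21.58
tcp_pos: [0.5317, 0.17, 0.0361]
tcp_rot: [[0.018, 1.0, 0.017], [0.718, -0.025, 0.696], [0.696, -0.0, -0.718]]
wrist_force: [-3.7, -6.8, 4.3]
opening: -0.0002
```

Request:
send_rows(
  jaw=[255,255,255,255],
  translation=[
    [0.08,0,0.08],
    [0.07,0,0.07],
    [0.05,0,0.05],
    [0,0,0],
  ],
  rotation=[
    [0,0,0],
    [0,0,0],
    [0,0,0],
    [0,0,0],
  ],
)

```text
time: 21.92
tcp_pos: [0.5317, 0.1728, 0.036]
tcp_rot: [[0.018, 1.0, 0.017], [0.718, -0.025, 0.696], [0.696, -0.0, -0.718]]
wrist_force: [-3.4, -8.4, 4.0]
opening: -0.0001
```

```bash
python3 look.py 17
```

```text
21.9667 [0.53174446 0.17278179 0.03601947] [-4.21113968 -7.70724189  3.34883695]
```

View pics/top17z.png

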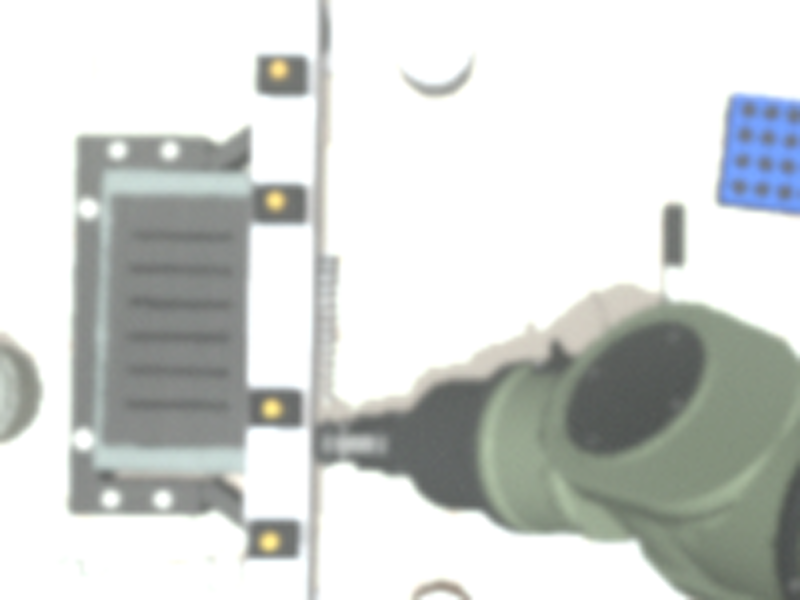

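Request:
send_rows(
  jaw=[255,255,255,255],
  translation=[
    [0.04,0,0.04],
    [0.04,0,0.04],
    [0.04,0,0.04],
    [0,0,0],
  ],
  rotation=[
    [0,0,0],
    [0,0,0],
    [0,0,0],
    [0,0,0],
  ],
)

```text
time: 22.3
tcp_pos: [0.5318, 0.1737, 0.0359]
tcp_rot: [[0.019, 1.0, 0.017], [0.719, -0.026, 0.695], [0.695, -0.001, -0.719]]
wrist_force: [-8.0, -17.9, 10.5]
opening: -0.0002
```

Request:
send_rows(
  jaw=[255,255,255,255,255,255,255,255],
  translation=[
    [-0.6,-0.2,-0.58],
    [-1.2,0,-1.16],
    [-1.4,0,-1.35],
    [0,3.5,0],
    [0,3.5,0],
    [0,3.5,0],
    [0,3.3,0],
    [0,0,0],
  ],
  rotation=[
    [0,0,0],
    [0,0,0],
    [0,0,0],
    [0,0,0],
    [0,0,0],
    [0,0,0],
    [0,0,0],
    [0,0,0],
  ],
)

```text
time: 22.97
tcp_pos: [0.6725, 0.1273, 0.0371]
tcp_rot: [[0.014, 1.0, 0.023], [0.718, -0.027, 0.695], [0.696, 0.007, -0.718]]
wrist_force: [-1.2, 0.8, -0.6]
opening: -0.0
```

Request:
send_rows(
  jaw=[255,255,255,255,255,255],
  translation=[
    [1.2,0,1.16],
    [1.1,0,1.07],
    [0.2,0,0.19],
    [0.1,0,0.1],
    [0.1,0,0.1],
    [0,0,0],
  ],
  rotation=[
    [0,0,0],
    [0,0,0],
    [0,0,0],
    [0,0,0],
    [0,0,0],
    [0,0,0],
  ],
)

```text
time: 23.47
tcp_pos: [0.6676, 0.1651, 0.0361]
tcp_rot: [[0.018, 1.0, 0.017], [0.718, -0.025, 0.696], [0.696, -0.0, -0.718]]
wrist_force: [-0.4, 0.1, -0.4]
opening: 0.0
```

Request:
send_rows(
  jaw=[255,255,255,255,255],
  translation=[
    [0.1,0,0.1],
    [0.1,0,0.1],
    [0.05,0,0.05],
    [0.05,0,0.05],
    [0,0,0],
  ],
  rotation=[
    [0,0,0],
    [0,0,0],
    [0,0,0],
    [0,0,0],
    [0,0,0],
  ],
)

```text
time: 23.88
tcp_pos: [0.6683, 0.1686, 0.036]
tcp_rot: [[0.018, 1.0, 0.018], [0.718, -0.026, 0.695], [0.696, 0.001, -0.718]]
wrist_force: [0.4, -6.8, 2.4]
opening: -0.0001
```

Request:
send_rows(
  jaw=[255,255,255],
  translation=[
    [0.04,0,0.04],
    [0.04,0,0.04],
    [0,0,0],
  ],
  rotation=[
    [0,0,0],
    [0,0,0],
    [0,0,0],
  ],
)

```text
time: 24.13
tcp_pos: [0.6686, 0.1695, 0.036]
tcp_rot: [[0.018, 1.0, 0.019], [0.718, -0.026, 0.695], [0.695, 0.001, -0.719]]
wrist_force: [1.0, -7.2, 2.4]
opening: -0.0002
```

Request:
send_rows(
  jaw=[255,255,255],
  translation=[
    [0.04,0,0.04],
    [0.04,0,0.04],
    [0,0,0],
  ],
  rotation=[
    [0,0,0],
    [0,0,0],
    [0,0,0],
  ],
)

```text
time: 24.38
tcp_pos: [0.6688, 0.1702, 0.036]
tcp_rot: [[0.018, 1.0, 0.02], [0.719, -0.027, 0.695], [0.695, 0.002, -0.719]]
wrist_force: [1.2, -10.0, 4.8]
opening: -0.0003
```

Request:
send_rows(
  jaw=[255,255],
  translation=[
    [0.04,0,0.04],
    [0,0,0],
  ],
  rotation=[
    [0,0,0],
    [0,0,0],
  ],
)

```text
time: 24.55
tcp_pos: [0.6689, 0.1703, 0.036]
tcp_rot: [[0.018, 1.0, 0.02], [0.719, -0.027, 0.694], [0.695, 0.002, -0.719]]
wrist_force: [0.2, -14.6, 6.2]
opening: 0.0003
```

```bash
python3 look.py 18
python3 - <<'E'
from h import *
t=snapshot("side")[:,:,::-1];cv2.imwrite("pics/side18.png",t)
im=t[140:340,120:330]
cv2.imwrite("pics/side18z.png",cv2.resize(cv2.convertScaleAbs(im,alpha=1.8,beta=15),None,fx=3,fy=3,interpolation=cv2.INTER_CUBIC))
E
```

```text
24.6 [0.66885435 0.17034774 0.03596882] [ -1.25984703 -13.08673062   5.17584238]
```

View pics/top18z.png

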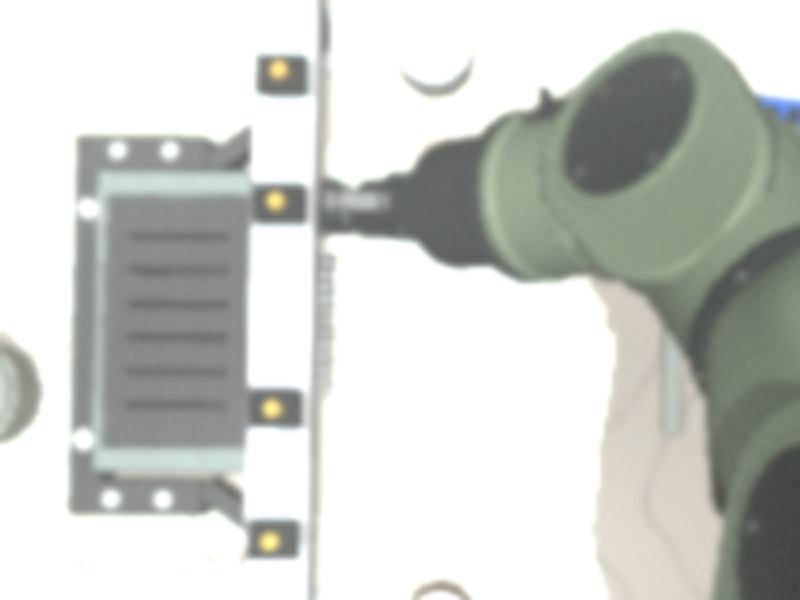

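View pics/side18z.png

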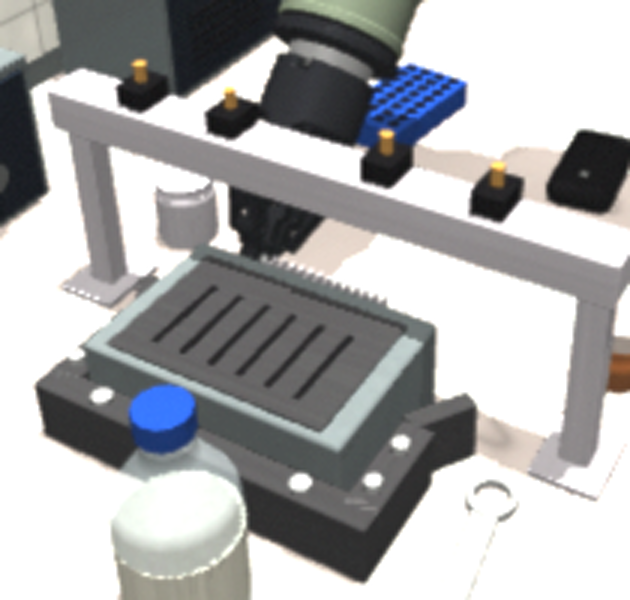

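Request:
send_rows(
  jaw=[255,255,255,255,255,255,255,255],
  translation=[
    [-0.6,0,-0.58],
    [-1.2,0,-1.16],
    [-1.4,0,-1.35],
    [0,-3.5,0],
    [0,-3.5,0],
    [0,-3.5,0],
    [0,-3.3,0],
    [0,0,0],
  ],
  rotation=[
    [0,0,0],
    [0,0,0],
    [0,0,0],
    [0,0,0],
    [0,0,0],
    [0,0,0],
    [0,0,0],
    [0,0,0],
  ],
)

```text
time: 25.32
tcp_pos: [0.5236, 0.1301, 0.0358]
tcp_rot: [[0.02, 1.0, 0.011], [0.717, -0.022, 0.697], [0.697, -0.006, -0.717]]
wrist_force: [0.7, -0.7, -0.5]
opening: 0.0001
```

Request:
send_rows(
  jaw=[255,255,255,255,255,255],
  translation=[
    [1.2,0,1.16],
    [1.2,0,1.16],
    [0.22,0,0.21],
    [0.1,0,0.1],
    [0.1,0,0.1],
    [0,0,0],
  ],
  rotation=[
    [0,0,0],
    [0,0,0],
    [0,0,0],
    [0,0,0],
    [0,0,0],
    [0,0,0],
  ],
)

```text
time: 25.82
tcp_pos: [0.5308, 0.1699, 0.0358]
tcp_rot: [[0.018, 1.0, 0.017], [0.717, -0.025, 0.696], [0.696, -0.0, -0.718]]
wrist_force: [0.5, 0.7, -0.8]
opening: -0.0001
```

Request:
send_rows(
  jaw=[255,255,255],
  translation=[
    [0.05,0,0.05],
    [0.05,0,0.05],
    [0,0,0],
  ],
  rotation=[
    [0,0,0],
    [0,0,0],
    [0,0,0],
  ],
)

```text
time: 26.07
tcp_pos: [0.5308, 0.1719, 0.0359]
tcp_rot: [[0.018, 1.0, 0.017], [0.717, -0.025, 0.696], [0.697, 0.0, -0.718]]
wrist_force: [-0.8, -0.4, -0.8]
opening: -0.0001
```

Request:
send_rows(
  jaw=[255,255,255],
  translation=[
    [0.04,0,0.04],
    [0.04,0,0.04],
    [0,0,0],
  ],
  rotation=[
    [0,0,0],
    [0,0,0],
    [0,0,0],
  ],
)

```text
time: 26.32
tcp_pos: [0.5308, 0.173, 0.0358]
tcp_rot: [[0.018, 1.0, 0.017], [0.717, -0.025, 0.696], [0.696, 0.0, -0.718]]
wrist_force: [-0.5, -2.8, 0.8]
opening: -0.0001
```

Request:
send_rows(
  jaw=[255,255],
  translation=[
    [0.04,0,0.04],
    [0,0,0],
  ],
  rotation=[
    [0,0,0],
    [0,0,0],
  ],
)

```text
time: 26.48
tcp_pos: [0.5308, 0.1733, 0.0358]
tcp_rot: [[0.018, 1.0, 0.017], [0.718, -0.025, 0.696], [0.696, 0.0, -0.718]]
wrist_force: [-1.0, -6.2, 3.1]
opening: 0.0
```

Request:
send_rows(
  jaw=[255,255,255],
  translation=[
    [0.04,0,0.04],
    [0.03,0,0.03],
    [0,0,0],
  ],
  rotation=[
    [0,0,0],
    [0,0,0],
    [0,0,0],
  ],
)

```text
time: 26.73
tcp_pos: [0.5308, 0.1738, 0.0357]
tcp_rot: [[0.018, 1.0, 0.018], [0.718, -0.025, 0.695], [0.696, -0.0, -0.718]]
wrist_force: [-4.8, -12.1, 7.7]
opening: -0.0001
```

Request:
send_rows(
  jaw=[255,255],
  translation=[
    [0.04,0,0.04],
    [0,0,0],
  ],
  rotation=[
    [0,0,0],
    [0,0,0],
  ],
)

```text
time: 26.9
tcp_pos: [0.5308, 0.1739, 0.0357]
tcp_rot: [[0.018, 1.0, 0.018], [0.718, -0.026, 0.695], [0.695, -0.0, -0.719]]
wrist_force: [-5.2, -18.2, 11.8]
opening: 0.0
```

Request:
send_rows(
  jaw=[255,255,255,255,255],
  translation=[
    [-0.6,-0.2,-0.58],
    [-1.2,0,-1.16],
    [-2,0,-1.94],
    [-2,0,-1.94],
    [0,0,0],
  ],
  rotation=[
    [0,0,0],
    [0,0,0],
    [0,0,0],
    [0,0,0],
    [0,0,0],
  ],
)

```text
time: 27.32
tcp_pos: [0.5273, 0.0892, 0.0349]
tcp_rot: [[0.021, 1.0, 0.021], [0.72, -0.03, 0.694], [0.694, -0.0, -0.72]]
wrist_force: [0.2, -0.9, -0.8]
opening: 0.0
```

```bash
python3 look.py 19
python3 - <<'E'
from h import *
g=cv2.cvtColor(cv2.imread("pics/top19.png"),cv2.COLOR_BGR2GRAY)
bo=np.array([.6032,.3067]);bx=np.array([.0225,.99975]);by=np.array([-.99975,.0225])
Z=lambda c,r:np.array((125+c/4-.375,105+r/4-.375))
out=[]
for t in np.linspace(.08,.92,12):
    p,gr=subedge(g,Z(98,172)+t*(Z(94,470)-Z(98,172)),(1,0),3)
    w=ray("top",[p],.072)[0,:2]-bo; out.append((w@by*1e3,w@bx*1e3))
print(np.round(out,1).tolist())
t=snapshot("side")[:,:,::-1];cv2.imwrite("pics/side19.png",t)
im=t[220:320,120:320]
cv2.imwrite("pics/side19z.png",cv2.resize(cv2.convertScaleAbs(im,alpha=2,beta=15),None,fx=4,fy=4,interpolation=cv2.INTER_CUBIC))
E
```

```text
27.3667 [0.52719719 0.09199291 0.03542612] [-0.08739013  0.10018413  0.75163906]
[[-74.8, -5.8], [-61.2, -5.8], [-47.6, 0.4], [-34.0, 0.4], [-20.5, 0.3], [-7.1, -5.6], [6.5, 0.2], [19.9, -5.7], [33.5, 1.2], [47.0, 1.1], [60.3, -6.0], [73.9, 2.0]]
```

View pics/top19z.png

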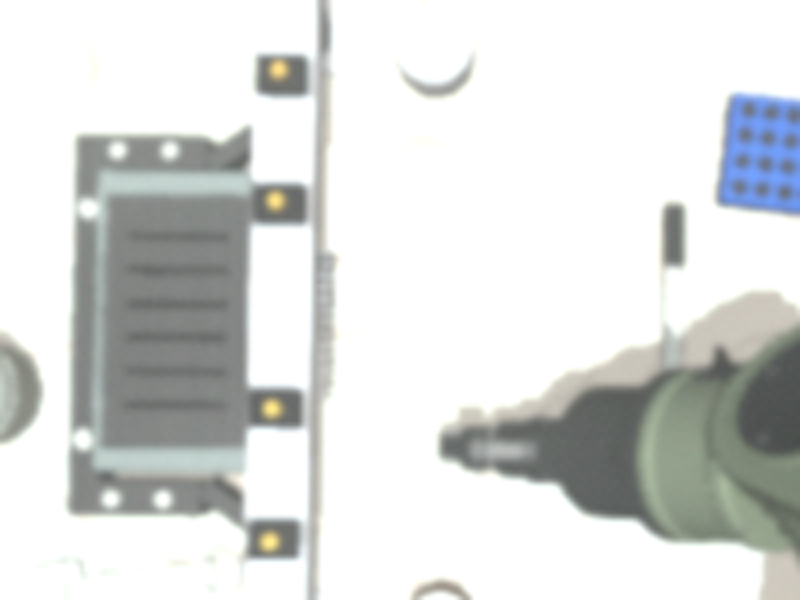

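View pics/side19z.png

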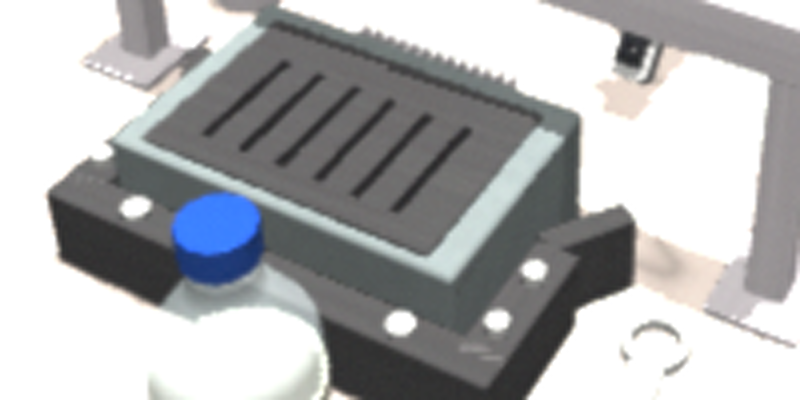

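Left corner: the push force rose to 18 N with no further advance, so it's on the stop. I'll touch the right corner lightly once more to check it hasn't backed off.

Request:
send_rows(
  jaw=[255,255,255,255,255,255,255],
  translation=[
    [0,3.5,0],
    [0,3.5,0],
    [0,3.5,0],
    [0,3.5,0],
    [0,0,0],
    [2.0,0,1.94],
    [2.0,0,1.94],
  ],
  rotation=[
    [0,0,0],
    [0,0,0],
    [0,0,0],
    [0,0,0],
    [0,0,0],
    [0,0,0],
    [0,0,0],
  ],
)

```text
time: 28.0
tcp_pos: [0.6672, 0.148, 0.0354]
tcp_rot: [[0.018, 1.0, 0.017], [0.717, -0.025, 0.697], [0.697, -0.0, -0.717]]
wrist_force: [0.3, 0.8, -0.2]
opening: -0.0002
```

Request:
send_rows(
  jaw=[255,255,255],
  translation=[
    [0.9,0,0.87],
    [0.4,0,0.39],
    [0,0,0],
  ],
  rotation=[
    [0,0,0],
    [0,0,0],
    [0,0,0],
  ],
)

```text
time: 28.25
tcp_pos: [0.667, 0.1668, 0.0359]
tcp_rot: [[0.016, 1.0, 0.015], [0.717, -0.022, 0.697], [0.697, -0.0, -0.717]]
wrist_force: [0.3, -0.5, -0.5]
opening: 0.0001
```

Request:
send_rows(
  jaw=[255,255,255],
  translation=[
    [0.05,0,0.05],
    [0.05,0,0.05],
    [0,0,0],
  ],
  rotation=[
    [0,0,0],
    [0,0,0],
    [0,0,0],
  ],
)

```text
time: 28.5
tcp_pos: [0.6678, 0.1654, 0.0357]
tcp_rot: [[0.018, 1.0, 0.018], [0.717, -0.026, 0.696], [0.696, 0.0, -0.718]]
wrist_force: [0.9, 0.6, 0.8]
opening: 0.0003
```

Request:
send_rows(
  jaw=[255,255],
  translation=[
    [0.05,0,0.05],
    [0,0,0],
  ],
  rotation=[
    [0,0,0],
    [0,0,0],
  ],
)

```text
time: 28.67
tcp_pos: [0.6678, 0.1668, 0.0358]
tcp_rot: [[0.018, 1.0, 0.017], [0.717, -0.025, 0.696], [0.697, 0.0, -0.717]]
wrist_force: [-0.2, 0.4, 0.2]
opening: 0.0001
```

Request:
send_rows(
  jaw=[255,255,255],
  translation=[
    [0.05,0,0.05],
    [0.05,0,0.05],
    [0,0,0],
  ],
  rotation=[
    [0,0,0],
    [0,0,0],
    [0,0,0],
  ],
)

```text
time: 28.92
tcp_pos: [0.6676, 0.1688, 0.0358]
tcp_rot: [[0.018, 1.0, 0.017], [0.717, -0.024, 0.697], [0.697, -0.0, -0.717]]
wrist_force: [-0.6, 0.5, -0.7]
opening: -0.0002
```

Request:
send_rows(
  jaw=[255,255,255],
  translation=[
    [0.04,0,0.04],
    [0.04,0,0.04],
    [0,0,0],
  ],
  rotation=[
    [0,0,0],
    [0,0,0],
    [0,0,0],
  ],
)

```text
time: 29.17
tcp_pos: [0.6677, 0.1697, 0.0357]
tcp_rot: [[0.018, 1.0, 0.017], [0.717, -0.024, 0.696], [0.697, -0.0, -0.717]]
wrist_force: [-0.7, -1.0, 0.2]
opening: -0.0002
```

Request:
send_rows(
  jaw=[255,255],
  translation=[
    [0.05,0,0.05],
    [0,0,0],
  ],
  rotation=[
    [0,0,0],
    [0,0,0],
  ],
)

```text
time: 29.33
tcp_pos: [0.6678, 0.17, 0.0357]
tcp_rot: [[0.018, 1.0, 0.017], [0.718, -0.025, 0.696], [0.696, 0.0, -0.718]]
wrist_force: [-2.1, -4.9, 2.2]
opening: -0.0001
```

The right corner is still where it was pressed home (contact at y ≈ 0.1696). Backing off.

Request:
send_rows(
  jaw=[255,255,255,255,255,255,255],
  translation=[
    [-0.6,0,-0.58],
    [-1.2,0,-1.16],
    [-2,0,-1.94],
    [-2,0,-1.94],
    [0,0,-2],
    [0,0,0],
    [0,0,0],
  ],
  rotation=[
    [0,0,0],
    [0,0,0],
    [0,0,0],
    [0,0,0],
    [0,0,0],
    [0,0,0],
    [0,0,0],
  ],
)

```text
time: 29.92
tcp_pos: [0.6658, 0.0738, 0.0504]
tcp_rot: [[0.018, 1.0, 0.019], [0.718, -0.026, 0.696], [0.696, 0.001, -0.718]]
wrist_force: [-0.0, 0.7, 0.4]
opening: -0.0002
```

```bash
python3 look.py 20
python3 - <<'E'
from h import *
t=snapshot("side")[:,:,::-1];cv2.imwrite("pics/side20.png",t)
E
```

```text
29.9667 [0.66538658 0.07518692 0.05003502] [-0.23820758  0.32820933  0.30997928]
```

View pics/top20.png

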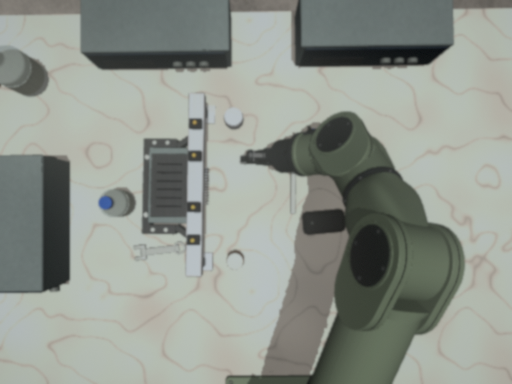

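View pics/side20.png

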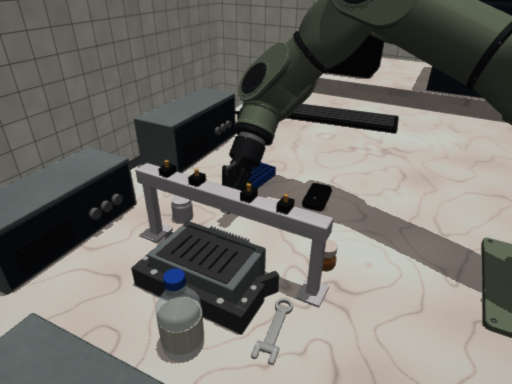

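The supply sits in the bay against the stop (top view, about (170,186)). The tool tip is clear at (245,157), and the bystanders are where they were at the start. Handing in.

```bash
python3 -c "
from cell import *
print(finish_job())"
```

```text
the job is handed in; nothing more can be done
None
```

I walked the supply into the bay by pushing in turn on the bare right and left back corners, with the jaws shut and the tool leaning back about 44°, and handed the job in at about 30 s. No verdict was reported, so success isn't confirmed from outside.

**Seating:** I brought each corner up in steps of about 0.5 mm until the force rose without the tool advancing. That was about 18 N on the left and 15 N on the right. The highest push force I read at any row end was about 21 N, and I could not read the contact force on the stop itself.

**Flushness:** The two press positions differ by what the bay's angle predicts, to within about 0.5 mm. After seating the left corner, I touched the right one again and found it had not backed off. The camera check of the front edge was poor: about half of its readings locked onto the wrong edge at about −6 mm. The rest lay between 0 and +2 mm of home, consistent with the touch check.

**Fins:** At one point the supply shifted sideways, leaving the tool about 2–3 mm from the fins. I moved it further out before going on, and saw no sign in the pictures that it touched them.

**Surroundings:** In the last pictures the bystanders looked unmoved, though by then the arm hid the vial rack in the top view and I judged it from the side view. The tool stood clear, with the wrist force near zero.

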